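Put the movement tray away behind glass

TASK

Put the loose black tray with the watch movement away from the dust: push the cabinet's glass door fully aside by its chrome bar, push the tray over the slate through the narrow gap between side wall and middle partition until it is fully home against the back of the empty bay, then push the door fully shut over it. Only push: keep the tray flat on the slate and never pick it up. Leave the stored tray, tweezers, case opener and dust blower where they are.

Things in the scene. Friction and masses are not known exactly. Their poses are not given: they have to be found in the camera images.
- cabinet: Fixed wooden bench cabinet. Origin on the slate midway between its two floorless bays (trays slide on the slate); x points into the cabinet, y along its front. In this frame, mm: empty bay y -82 to -4, other bay y 4 to 82; walls 8 thick, 48 high, front ends at x -55; back board face x 47; glass top z 44-48 from x -46 back; door rail on it up to z 62 at x -30. Behind (x over 45) drawers to z 124.
- bay_mouth (a point): Centre of the empty bay's mouth, on the slate, in the plane of the wall ends (cabinet x = -55, y = -43 mm); axes as the cabinet's. The gap here is 78 mm wide, between the outer side wall and the middle partition.
- door (a joint): Glass door hung from the rail, slides along cabinet +y; m. 0 = fully shut over the empty bay, 0.088 = fully aside before the other bay (end stops). Pane 82 wide, 4 thick (cabinet x -62.5 to -58.5 mm), z 4 to 51, centred in y on its chrome bar. Slides with 1 to 2 N, stays where left. Starts between 0 and 0.025.
- door_pull (a point): Middle of the door's upright chrome bar, 8 mm thick, z 8 to 46 mm, its axis 14 mm in front of the pane (cabinet x = -76.5), at cabinet y = -43 mm + door value. Push it sideways from either side.
- tray: Loose tray, black plastic, 98 long (own x) by 72 wide, rim 22 high, corners rounded by 8 mm; grey-green liner, brass movement, white cups; 0.15-0.31 kg. Origin: centre of underside. Starts before the empty bay, up to 30 mm aside, turned up to 0.25 rad, own x roughly into the cabinet. Home: origin at cabinet x -2 mm, front end on the back board, rear 4 mm inside the wall ends.
- stored_tray: A like tray with a beige liner and a steel case in it, already in the other bay (origin at cabinet x = -2, y = +43 mm). Leave it.
- blower: White silicone dust blower standing upright, 68 mm wide, 121 mm high with its thin nozzle; origin at the centre of its underside. Leave it.
- tweezer: Steel tweezers lying flat, 124 mm long along own x, 15 mm wide, 8 mm high; origin at the middle of the underside. Leave it.
- opener: Chrome case opener lying flat, about 120 mm long along own x, 19 mm thick; origin on the slate near its middle. Leave it.

How it is judged (in metres and radians):
On the way, in this order (a step that is already met when the one before it is completed fails the run):
1. the glass door is pushed aside, clear of the empty bay (value of joint door above 0.078 m), for 0.2 s.
2. the tray is fully home in the empty bay, with the door still aside (x of tray in the frame of cabinet above -0.006 m and y of tray in the frame of cabinet between -0.049 and -0.037 m and value of joint door above 0.07 m), for 0.2 s.
At the end, for the whole second after the job is handed in: The loose tray lies flat and still on the slate in the formerly empty bay, home against the back board within 4 mm, and the door is shut over it within 6 mm of its stop (x of tray in the frame of cabinet between -0.006 and 0.002 m and y of tray in the frame of cabinet between -0.049 and -0.037 m and angle between the x axis of tray and the x axis of cabinet, either way round below 0.1 rad and height (world z) of tray below 0.003 m and angle between tray's own z axis and vertical below 0.05 rad and linear speed of tray below 0.01 m/s and value of joint door below 0.006 m); the robot touches nothing.
It fails at once if the tray is lifted or tipped instead of being pushed over the slate (height (world z) of tray above 0.006 m or angle between tray's own z axis and vertical above 0.12 rad).
It fails at once if the stored tray is moved by more than 8 mm (distance of stored_tray from where it was at the start of the episode above 0.008 m).
It fails at once if the dust blower is moved by more than 15 mm or knocked over (distance of blower from where it was at the start of the episode above 0.015 m or angle between blower's own z axis and vertical above 0.4 rad).
It fails at once if the tweezers are moved by more than 15 mm (distance of tweezer from where it was at the start of the episode above 0.015 m).
It fails at once if the case opener is moved by more than 15 mm (distance of opener from where it was at the start of the episode above 0.015 m).
It also fails if it takes over 72 s, if anything falls off the work surface, if the arm or the gripper's body presses on something with over 40 N, if the wrist force passes 120 N, or if a joint passes its speed limit or range.

ROBOT

A 6-joint arm with a two-finger parallel gripper is mounted at the origin on the work surface. World frame = base frame: x ahead of the robot, y to its left, z up, the work surface at z = 0. Lengths are in mm, angles in degrees, forces in N, time in s.
With the tool pointing down it reaches from about 350 to 850 mm from the base axis. Payload 8.1 kg.
Tool frame: the origin (TCP) lies midway between the tips of the shut fingers; the grasp point (between the pads) lies 19 mm behind it (r.tcp_to_grasp is the distance from the TCP to the grasp point, in mm); z points along the fingers, y is the direction in which the jaws open and shut (so a half turn about z gives the same grasp; the last joint's range is limited). The gripper opens to 85 mm and grips with 20 to 120 N. Pads are 22 mm wide; open, the fingers measure 114 mm over their backs; the gripper's body (76 mm by 85 mm) begins 54 mm behind the grasp point. The pads swing forward as they close: fully open they stand 13 mm farther back than shut.
Start: joints at [-71.07, 7.471, 85.268, -0, 87.261, -4.893], TCP at [242.373, -548.872, 192.092] pointing down, gripper open.
Joint ranges: [-169.43, 169.43], [-51.17, 129.36], [1.28, 143.12], [-76.62, 256.62], [0, 156.53], [-152.29, 152.29]. Speed limits (degrees/s): [136.94, 136.94, 159.86, 180, 180, 180].

INTERFACE

Orientations are given as [roll, pitch, yaw] about the fixed x, y, z axes, in that order (R = Rz(yaw) Ry(pitch) Rx(roll)).
In Python, from bench import r gives the robot as it stands.
- The arm moves only by the tool jog_arm, never from a script. Its argument "targets" is a list of rows, each a list of 7 numbers: the shift along the tool's x, y, z in m, then the turn, a rotation vector about the tool's x, y, z in rad, then the closure, from 0 (fully open) to 1 (shut). In form: [[dx, dy, dz, wx, wy, wz, claw], ...]. A call has 1 to 5 rows; each row is the pose to reach, as a shift and turn from the pose commanded when the call began, along the tool's axes at that moment; what a row does not reach only later rows make up. A row lasts 1/12 s, in which the tool goes at most 41.7 mm and 7.16 degrees, less where a joint would pass 70% of its speed; a pose out of reach is approached as far as the arm can. A call with a gripper value outside its range is refused whole. The fingers move at their own pace and stop on an object; "newtons" is the grip in N (left out, the last holds). Time passes only in rows, so rows that repeat a pose let the fingers close. It gives the time, the measured TCP pose, the force and the opening at its end, in the units of the state.
- r.sense(): the state, without advancing time (a new reading comes with each control period).
- r.snapshot(name): name is "side" or "top" or "wrist"; returns a dict with "pixels" (420x560x3 uint8, red, green, blue), "fx", "fy", "cx", "cy" (pixels), "origin" and "attitude" of the camera in the world. Camera axes: x right, y down, z forward; pixel columns grow to the right and rows downward; lengths in mm; the calibration is good to about 2 mm. A picture is of the moment at which its call begins. There is no depth.
- r.hand_in(): hands the job in, once; it reports no verdict.
The state is a dict: "time": time; "joint_pos": joint angles; "qd": joint speeds; "joint_efforts": joint torques, N m; "tool_pos": TCP position; "tcp_rot": TCP orientation; "ft_force": force on the tool from outside, world axes, zero at the start; "wrist_torque": the same for the moment, N m; "finger_gap": finger opening in mm.
Only numpy, scipy, OpenCV 4.12 (cv2) and the standard library are available. Lean on these libraries where they do the work, as an engineer would, in place of code of your own. Each camera call takes 0.05 s, during which the arm holds its last target.

## Working session

There is one attempt and no reset: what is moved stays moved. The work goes in short steps, Python scripts to look and compute and a tool call to move; the robot and the scene stay as the last step left them, time stands still between calls to the robot, and variables do not carry over. Pictures are saved under pics/ and viewed, and the job is handed in when it is done.

Besides the shell and the picture viewer there is one more tool, called after "Request:" by a JSON object that holds its "name" and its "arguments". jog_arm: Moves the arm, as the interface text tells. Its arguments: {"type":"object","properties":{"targets":{"type":"array","items":{"type":"array","items":{"type":"number"}}},"newtons":{"type":"number"}},"required":["targets"]}

```bash
ls; mkdir -p pics; python3 - <<'E'
from bench import r
import cv2
print(r.sense())
for n in ("side","top","wrist"):
    s=r.snapshot(n); cv2.imwrite(f"pics/{n}0.png",s["pixels"][:,:,::-1])
    print(n,s["fx"],s["fy"],s["cx"],s["cy"],s["origin"],s["attitude"])
E
```

```text
pics
{'time': 0.0, 'joint_pos': array([-7.10689503e+01,  7.51333083e+00,  8.53294561e+01, -5.40420031e-04,
        8.72622723e+01, -4.89243575e+00]), 'qd': array([ 0.02652998, -0.01192448,  0.08339045,  0.03747343, -0.04524573,
       -0.12421392]), 'joint_efforts': array([-8.69612850e-04, -5.69404328e+01, -5.00553453e+01, -1.47732367e-04,
        1.50866818e-02,  7.95137225e-05]), 'tool_pos': array([ 242.17189581, -548.27392019,  191.06133858]), 'tcp_rot': array([-1.79895277e+02, -8.42222894e-03,  2.38235040e+01]), 'ft_force': array([ 0.53616345,  0.6795621 , -0.21057751]), 'wrist_torque': array([ 0.02067941,  0.04299649, -0.03443914]), 'finger_gap': 85.12562204943211}
side 472.160357551993 472.160357551993 278.9722215630495 212.71423157601293 [575.19187913 595.95667594 641.24526845] [-138.8712049    -1.12767379 -178.47486997]
top 384.31867778402045 384.31867778402045 277.7285635671468 203.2169362431302 [522.08575682 115.60921193 718.78812722] [-175.46146373    0.6378273   -89.22523849]
wrist 307.2312022799087 307.2312022799087 277.67694022134344 211.5585680923289 [ 311.44741944 -519.24479187  373.88231827] [ 1.63085945e+02  4.57746884e-02 -6.61737743e+01]
```

View pics/side0.png

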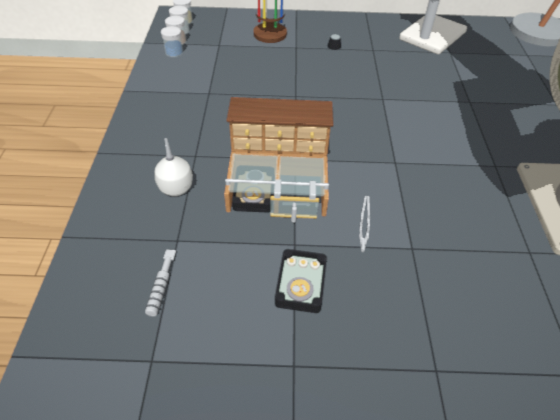

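View pics/top0.png

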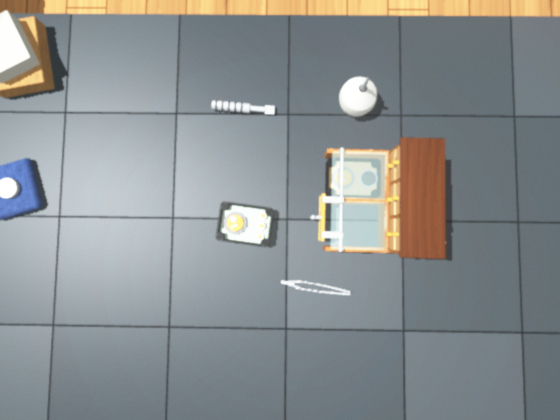

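View pics/wrist0.png

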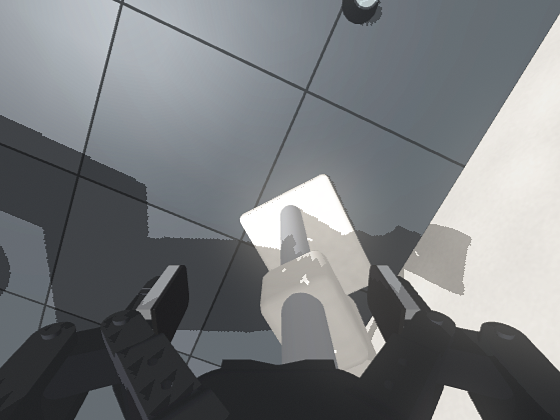

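```bash
cat > h.py <<'E'
import numpy as np, cv2
from scipy.spatial.transform import Rotation as Ro
from bench import r
def cam(n):
    s=r.snapshot(n); s["R"]=Ro.from_euler("xyz",s["attitude"],degrees=True).as_matrix(); return s
def unproj(s,u,v,z):
    d=s["R"]@np.array([(u-s["cx"])/s["fx"],(v-s["cy"])/s["fy"],1]); o=np.array(s["origin"])
    return o+d*(z-o[2])/d[2]
def proj(s,P):
    p=(np.atleast_2d(P)-np.array(s["origin"]))@s["R"]
    return np.c_[p[:,0]/p[:,2]*s["fx"]+s["cx"],p[:,1]/p[:,2]*s["fy"]+s["cy"]]
def crop(s,name,u0,v0,u1,v1,k):
    im=s["pixels"][v0:v1,u0:u1,::-1]
    im=cv2.resize(im,None,fx=k,fy=k,interpolation=cv2.INTER_CUBIC)
    for u in range(-(-u0//10)*10,u1,10):
        x=int((u-u0+.5)*k); cv2.line(im,(x,0),(x,4 if u%50 else 10),(0,255,255),1)
        if u%20==0: cv2.putText(im,str(u),(x-10,20),0,.35,(0,255,255),1)
    for v in range(-(-v0//10)*10,v1,10):
        y=int((v-v0+.5)*k); cv2.line(im,(0,y),(4 if v%50 else 10,y),(0,255,255),1)
        if v%20==0: cv2.putText(im,str(v),(8,y+4),0,.35,(0,255,255),1)
    cv2.imwrite("pics/"+name,im)
E
python3 - <<'E'
from h import *
s=cam("top"); crop(s,"t1.png",205,130,365,250,5)
crop(s,"t1b.png",200,80,400,130,4)
s=cam("side"); crop(s,"s1.png",220,90,380,210,5); crop(s,"s2.png",220,200,380,320,5)
E
```

```text
(no output)
```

View pics/t1.png

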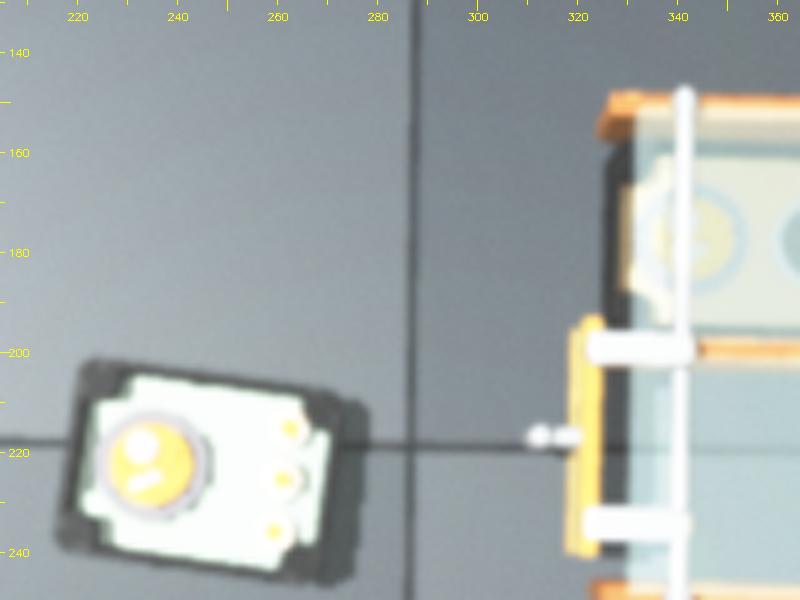

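View pics/s1.png

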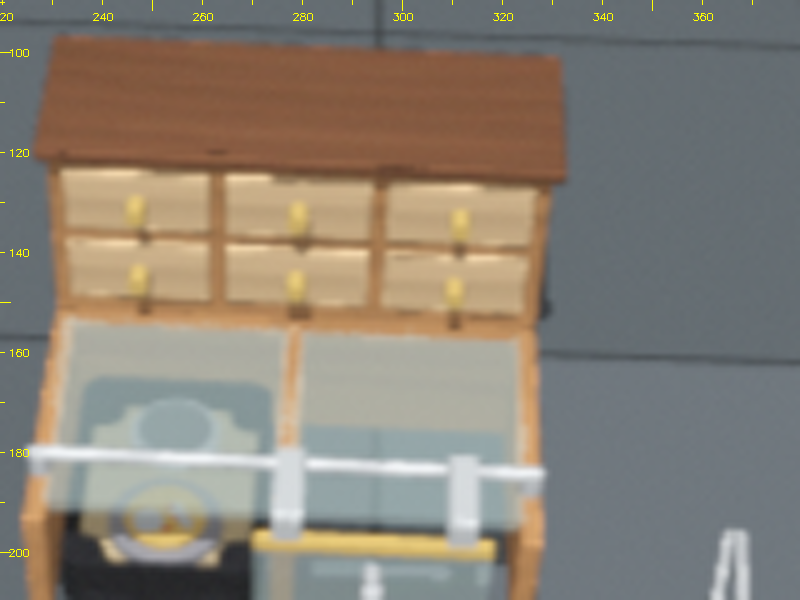

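View pics/s2.png

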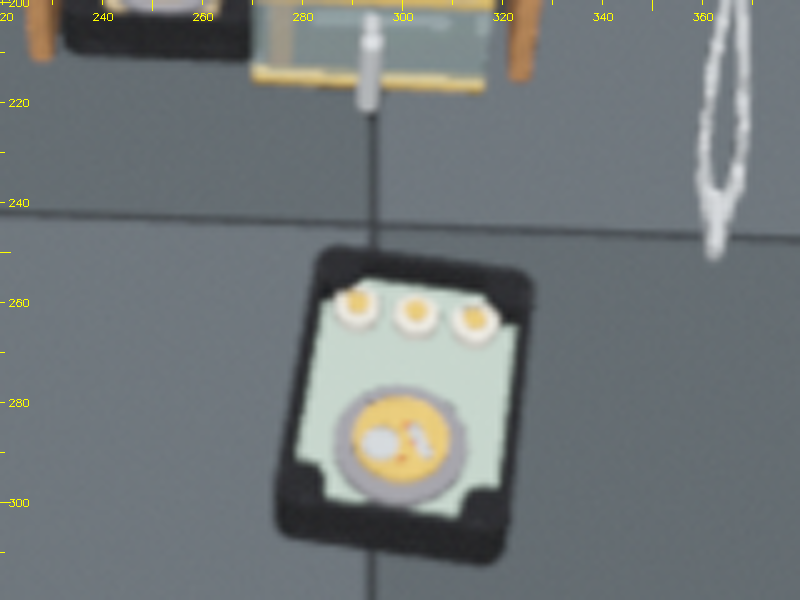

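```bash

python3 - <<'E'
from h import *
s=cam("side"); crop(s,"s3.png",220,175,340,225,6); crop(s,"s4.png",265,240,345,320,7)
s=cam("top"); crop(s,"t3.png",305,135,405,260,5);crop(s,"t4.png",210,195,285,255,8)
E
```

```text
(no output)
```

View pics/s3.png

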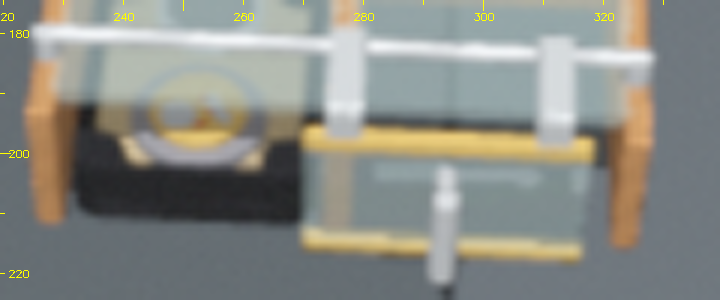

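View pics/s4.png

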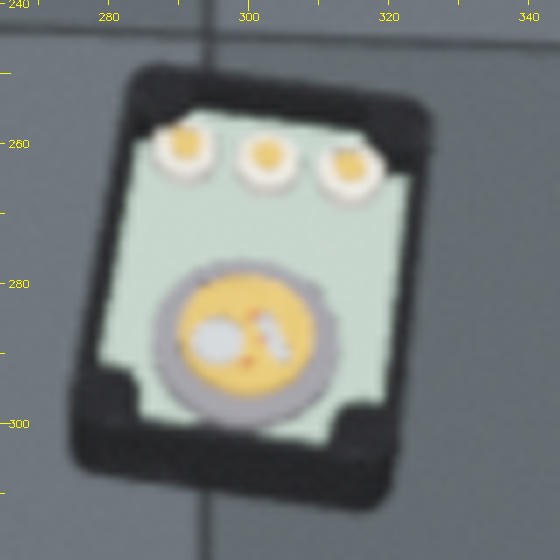

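View pics/t3.png

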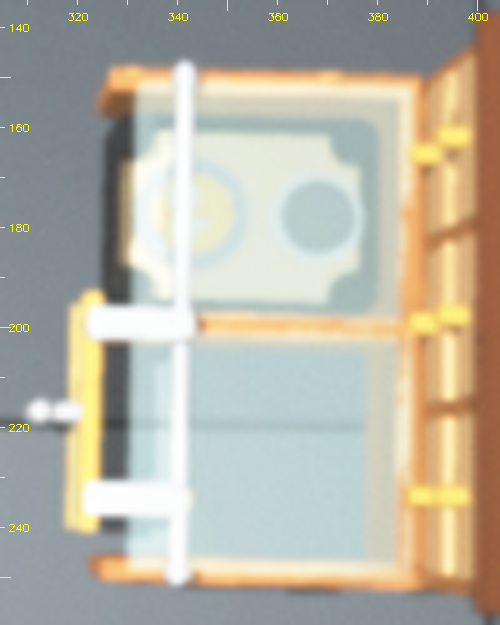

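View pics/t4.png

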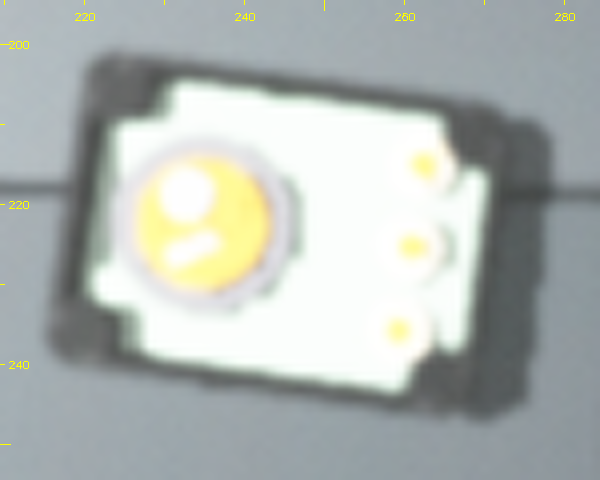

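View pics/t1b.png

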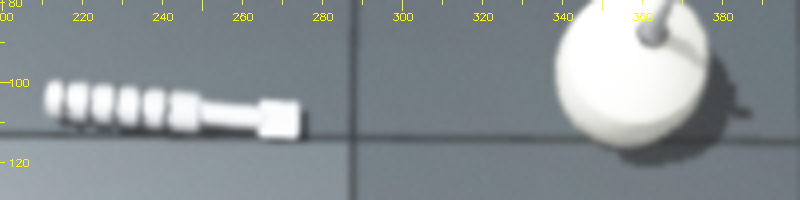

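```bash
cat > fit.py <<'E'
from h import *
from scipy.optimize import least_squares
T=cam("top"); S=cam("side")
def tf(p,P):
    c,s=np.cos(p[2]),np.sin(p[2]); P=np.array(P,float)
    return np.c_[p[0]+c*P[:,0]-s*P[:,1],p[1]+s*P[:,0]+c*P[:,1],P[:,2]]
sp=[((-55,90,0),(225.8,212)),((-55,82,0),(230.8,212)),((-55,-82,0),(321.8,216)),((-55,-90,0),(326,216)),((-30,90,62),(225,180)),((-30,-90,62),(328,184))]
tp=[((-55,90,48),(327,148.6)),((-55,-90,48),(323.5,250.8)),((-30,90,62),(341.5,148)),((-30,-90,62),(340,251.5)),((-55,82,0),(325,157))]
def f(p): return np.r_[(proj(S,tf(p,[a for a,_ in sp]))-[b for _,b in sp]).ravel(),(proj(T,tf(p,[a for a,_ in tp]))-[b for _,b in tp]).ravel()]
o=least_squares(f,[550,0,-np.pi/2],x_scale=[10,10,.1],loss='soft_l1'); C=o.x
if __name__=="__main__":
    print(C,np.degrees(C[2])); print(f(C).reshape(-1,2).round(1))
    # door: bar
    print("bar")
    for q in (0,.012,.02,.025):
        y=-43+q*1000
        print(q,proj(S,tf(C,[(-76.5,y,46),(-76.5,y,8),(-62.5,y+41,51),(-62.5,y-41,51),(-62.5,y-41,4),(-62.5,y+41,4)])).round(1).tolist(),proj(T,tf(C,[(-76.5,y,46),(-60.5,y+41,51),(-60.5,y-41,51)])).round(1).tolist())
    sp2=[((49,36,22),(283.5,248.5)),((49,-36,22),(327,254)),((-49,36,0),(274.2,307)),((-49,-36,0),(320,313))]
    tp2=[((-49,36,22),(220.5,201)),((-49,-36,22),(215.2,239.5)),((49,36,22),(272.5,207))]
    def g(p): return np.r_[(proj(S,tf(p,[a for a,_ in sp2]))-[b for _,b in sp2]).ravel(),(proj(T,tf(p,[a for a,_ in tp2]))-[b for _,b in tp2]).ravel()]
    t=least_squares(g,[520,150,-np.pi/2],x_scale=[10,10,.1]).x
    print("tray",t,np.degrees(t[2])); print(g(t).reshape(-1,2).round(1))
    c,s=np.cos(C[2]),np.sin(C[2]); d=t[:2]-C[:2]
    print("tray in cab",c*d[0]+s*d[1],-s*d[0]+c*d[1],np.degrees(t[2]-C[2]))
    for n,uv in dict(tw_a=(281,282),tw_b=(350,293),op_a=(211,104),op_b=(274,110),bl=(357,97)).items():
        w=unproj(T,*uv,5 if n!='bl' else 35); d=w[:2]-C[:2]
        print(n,w.round(0),"cab",(c*d[0]+s*d[1]).round(),(-s*d[0]+c*d[1]).round())
E
python3 fit.py
```

```text
[582.18901622 -14.68023518  -1.59182975] -91.20512623220345
[[-0.1  0.1]
 [-0.6  0.3]
 [-0.5  0.7]
 [-0.3  1. ]
 [ 0.1 -2.3]
 [ 0.9 -1.3]
 [-0.2 -0.1]
 [ 0.7  0.1]
 [ 0.6 -0.8]
 [-0.1  0.3]
 [-1.3  1.3]]
bar
0 [[300.7, 207.5], [299.6, 222.0], [277.0, 198.3], [325.1, 200.6], [322.6, 218.5], [276.6, 216.3]] [[312.4, 223.4], [322.5, 200.1], [321.3, 247.4]]
0.012 [[293.7, 207.2], [292.7, 221.6], [270.0, 198.0], [318.1, 200.3], [315.9, 218.2], [269.8, 215.9]] [[312.6, 216.5], [322.7, 193.2], [321.5, 240.4]]
0.02 [[288.9, 207.0], [288.2, 221.4], [265.3, 197.7], [313.4, 200.1], [311.4, 218.0], [265.4, 215.7]] [[312.7, 212.0], [322.8, 188.7], [321.6, 235.8]]
0.025 [[286.0, 206.8], [285.3, 221.3], [262.4, 197.6], [310.4, 199.9], [308.6, 217.8], [262.6, 215.6]] [[312.8, 209.1], [322.9, 185.8], [321.7, 232.9]]
tray [538.99932327 184.28256882  -1.68689765] -96.65211601580559
[[-0.7 -0.4]
 [-0.3 -0.3]
 [-0.5  0.3]
 [ 0.5  0.8]
 [-0.2 -0.2]
 [-0.5  0.6]
 [ 1.1  0.7]]
tray in cab -198.01043457697077 -47.36469942744955 -5.446989783602131
tw_a [434. 116.   5.] cab -128.0 -151.0
tw_b [416. -10.   5.] cab -1.0 -166.0
op_a [767. 254.   5.] cab -273.0 179.0
op_b [756. 134.   5.] cab -152.0 171.0
bl [772. -18.  35.] cab -1.0 190.0
```

```bash
cat > go.py <<'E'
import sys
from h import *
C=np.array([582.19,-14.68,-1.59183])
def cab2w(x,y):
    c,s=np.cos(C[2]),np.sin(C[2]); return C[0]+c*x-s*y, C[1]+s*x+c*y
def w2cab(X,Y):
    c,s=np.cos(C[2]),np.sin(C[2]); dx,dy=X-C[0],Y-C[1]; return c*dx+s*dy,-s*dx+c*dy
def state():
    s=r.sense(); p=s["tool_pos"]; yaw=s["tcp_rot"][2]
    x,y=w2cab(p[0],p[1])
    print("t%.2f cab x%.1f y%.1f z%.1f yawrel %.2f rp %s F %s gap %.1f"%(s["time"],x,y,p[2],(yaw-np.degrees(C[2])+180)%360-0, s["tcp_rot"][:2].round(2),s["ft_force"].round(1),s["finger_gap"]), s["joint_pos"].round(0))
    return s
# target in cab frame: x y z yawrel (deg, 0 = tool x along -cab x)
if __name__=="__main__":
    s=state()
    if len(sys.argv)>1:
        x,y,z,yr=map(float,sys.argv[1:5])
        X,Y=cab2w(x,y); R=Ro.from_euler("xyz",s["tcp_rot"],degrees=True)
        Rt=Ro.from_euler("xyz",[180,0,np.degrees(C[2])+180+yr],degrees=True)
        d=R.inv().apply(np.array([X,Y,z])-s["tool_pos"])/1000
        print("shift m",d.round(4),"rotvec",(R.inv()*Rt).as_rotvec().round(4),"n rows",np.linalg.norm(d)/.0417)
E
python3 go.py -80 -65 300 0
```

```text
t0.45 cab x541.2 y-328.5 z192.0 yawrel 295.03 rp [-179.99   -0.  ] F [0.5 0.4 0.5] gap 85.2 [-71.   7.  85.   0.  87.  -5.]
shift m [ 0.5016 -0.4514 -0.1079] rotvec [-1.0000e-04 -1.0000e-04 -1.1339e+00] n rows 16.386820420444852
```

Request:
{"name": "jog_arm", "arguments": {"targets": [[0,0,-0.04,0,0,0,1],[0,0,-0.08,0,0,0,1],[0,0,-0.11,0,0,0,1]]}}

```text
time: 0.7
tool_pos: [242.4, -548.9, 304.9]
tcp_rot: [179.9, 0.0, 23.8]
ft_force: [0.4, -1.1, 1.5]
finger_gap: 51.5
```

```bash
python3 go.py -80 -65 300 0
```

```text
t0.70 cab x541.2 y-328.5 z304.9 yawrel 295.03 rp [1.7993e+02 1.0000e-02] F [ 0.4 -1.1  1.5] gap 51.5 [-71.   6.  75.   0.  99.  -5.]
shift m [ 0.5016 -0.4514  0.0042] rotvec [ 1.1000e-03  8.0000e-04 -1.1339e+00] n rows 16.18267107320117
```

Request:
{"name": "jog_arm", "arguments": {"targets": [[0.03,-0.027,0,0,0,-0.07,1],[0.06,-0.054,0,0,0,-0.14,1],[0.09,-0.081,0,0,0,-0.21,1],[0.12,-0.108,0,0,0,-0.28,1],[0.15,-0.135,0,0,0,-0.35,1]]}}

```text
time: 1.12
tool_pos: [325.4, -363.2, 302.2]
tcp_rot: [180.0, -0.0, 44.0]
ft_force: [0.7, 0.1, 0.6]
finger_gap: 0.2
```

```bash
python3 go.py -80 -65 300 0
```

```text
t1.12 cab x353.8 y-249.4 z302.2 yawrel 315.25 rp [179.98  -0.  ] F [0.7 0.1 0.6] gap 0.2 [-54. -11.  92.   0.  99.  -8.]
shift m [ 0.4379 -0.1745  0.0021] rotvec [ 4.000e-04  1.000e-04 -7.811e-01] n rows 11.304428295731261
```

Request:
{"name": "jog_arm", "arguments": {"targets": [[0.036,-0.0145,0,0,0,-0.07,1],[0.072,-0.029,0,0,0,-0.14,1],[0.108,-0.0435,0,0,0,-0.21,1],[0.144,-0.058,0,0,0,-0.28,1],[0.18,-0.0725,0,0,0,-0.35,1]]}}

```text
time: 1.53
tool_pos: [404.9, -186.0, 302.4]
tcp_rot: [179.9, 0.0, 64.1]
ft_force: [1.2, -0.2, -0.9]
finger_gap: 0.1
```

```bash
python3 go.py -80 -65 300 0
```

```text
t1.53 cab x175.0 y-173.6 z302.4 yawrel 335.32 rp [179.95   0.  ] F [ 1.2 -0.2 -0.9] gap 0.1 [-31. -18.  98.   0. 100.  -5.]
shift m [ 0.2771 -0.0078  0.0024] rotvec [ 9.000e-04  3.000e-04 -4.308e-01] n rows 6.6473254961967
```

Request:
{"name": "jog_arm", "arguments": {"targets": [[0.04,-0.0015,0,0,0,-0.07,1],[0.08,-0.003,0,0,0,-0.14,1],[0.12,-0.0045,0,0,0,-0.21,1],[0.16,-0.006,0,0,0,-0.28,1],[0.2,-0.0075,0,0,0,-0.35,1]]}}

```text
time: 1.95
tool_pos: [486.2, -2.8, 302.5]
tcp_rot: [179.9, 0.0, 84.2]
ft_force: [0.7, -0.8, -0.4]
finger_gap: -0.2
```

```bash
python3 go.py -80 -65 150 0
```

```text
t1.95 cab x-9.9 y-96.3 z302.5 yawrel 355.39 rp [1.7994e+02 1.0000e-02] F [ 0.7 -0.8 -0.4] gap -0.2 [ -6. -11.  92.  -0.  99.  -1.]
shift m [0.0724 0.0254 0.1525] rotvec [ 0.001   0.0001 -0.0805] n rows 4.0936494204529295
```

Request:
{"name": "jog_arm", "arguments": {"targets": [[0.02,0.007,0.03,0,0,-0.02,1],[0.037,0.013,0.06,0,0,-0.04,1],[0.055,0.019,0.095,0,0,-0.06,1],[0.0725,0.0255,0.13,0,0,-0.08,1],[0.0725,0.0255,0.152,0,0,-0.08,1]]}}

```text
time: 2.37
tool_pos: [517.7, 67.4, 146.2]
tcp_rot: [-179.8, -0.1, 88.8]
ft_force: [0.8, 0.0, -0.8]
finger_gap: 0.2
```

```bash
python3 - <<'E'
from go import *
state()
s=cam("wrist"); cv2.imwrite("pics/w2.png",s["pixels"][:,:,::-1])
s=cam("side"); crop(s,"s5.png",240,150,340,250,6)
E
python3 go.py -80 -60 25 0
```

```text
t2.37 cab x-80.7 y-66.2 z146.2 yawrel 359.97 rp [-1.7981e+02 -6.0000e-02] F [ 0.8  0.  -0.8] gap 0.2 [  2.  -3. 101.   0.  82.   3.]
t2.47 cab x-78.5 y-68.8 z144.9 yawrel 359.86 rp [-1.7948e+02  3.0000e-02] F [-1.  -0.2  0. ] gap -0.4 [  2.  -3. 101.  -0.  83.   3.]
shift m [0.0016 0.0098 0.1198] rotvec [-0.0091  0.0005 -0.0025] n rows 2.883195738542535
```

View pics/w2.png

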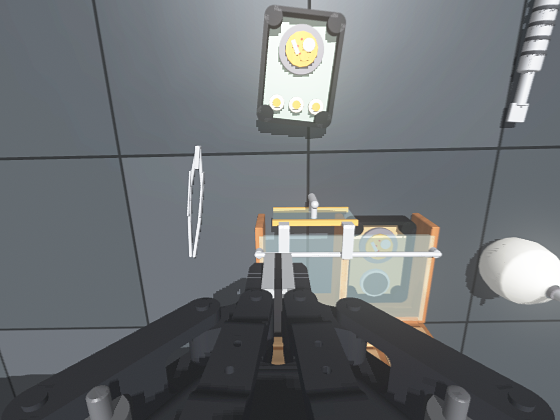

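View pics/s5.png

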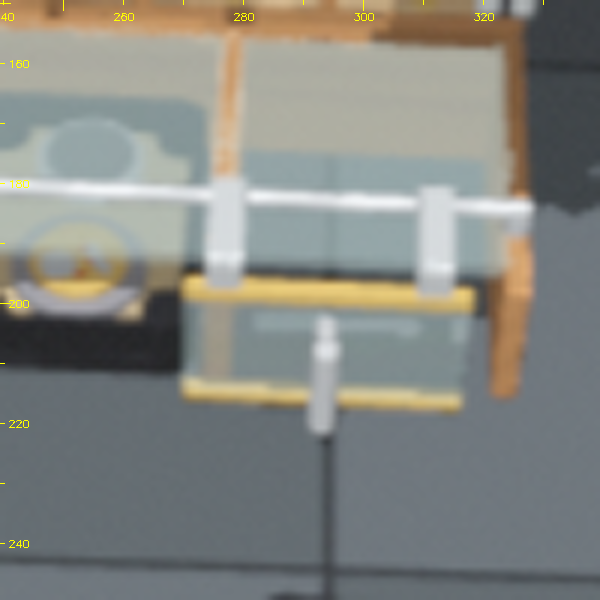

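```bash
python3 - <<'E'
from go import *
s=cam("side"); st=state(); print(proj(s,st["tool_pos"]))
cv2.imwrite("pics/s6.png",s["pixels"][:,:,::-1])
state()
E
python3 go.py -80 -60 25 0
```

```text
t2.52 cab x-78.0 y-67.0 z148.2 yawrel 359.81 rp [-1.7973e+02  2.0000e-02] F [0.3 1.1 0.3] gap -0.0 [  2.  -3. 101.  -0.  83.   3.]
[[320.05338651 164.4436793 ]]
t2.52 cab x-78.0 y-67.0 z148.2 yawrel 359.81 rp [-1.7973e+02  2.0000e-02] F [0.3 1.1 0.3] gap -0.0 [  2.  -3. 101.  -0.  83.   3.]
t2.52 cab x-78.0 y-67.0 z148.2 yawrel 359.81 rp [-1.7973e+02  2.0000e-02] F [0.3 1.1 0.3] gap -0.0 [  2.  -3. 101.  -0.  83.   3.]
shift m [0.0021 0.0075 0.1232] rotvec [-0.0047  0.0004 -0.0033] n rows 2.960267414665798
```

View pics/s6.png

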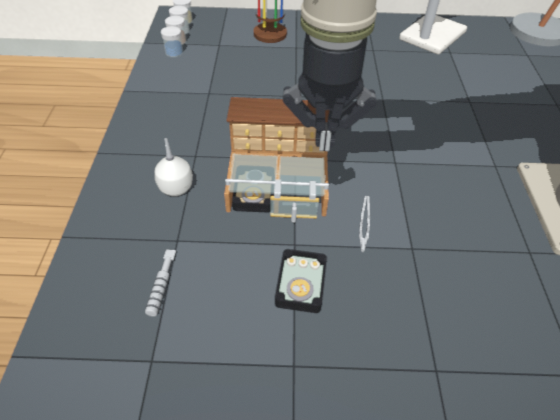

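```bash
python3 - <<'E'
from go import *
s=cam("side"); crop(s,"s7.png",280,80,370,180,6)
st=state(); print("side",proj(s,st["tool_pos"]))
for n in("wrist","top"):
    s=cam(n); print(n,proj(s,st["tool_pos"]),s["origin"])
crop(s,"t7.png",270,150,370,270,5)
E
```

```text
t2.57 cab x-77.7 y-65.3 z150.7 yawrel 359.77 rp [-1.7997e+02  1.0000e-02] F [-0.1 -0.2  0.6] gap -0.1 [  1.  -3. 101.  -0.  83.   3.]
side [[319.08890655 163.08172383]]
wrist [[275.58491154 238.36372301]] [521.70416133 138.11040998 333.42289897]
top [[316.78376714 236.59706576]] [522.08575682 115.60921193 718.78812722]
```

View pics/s7.png

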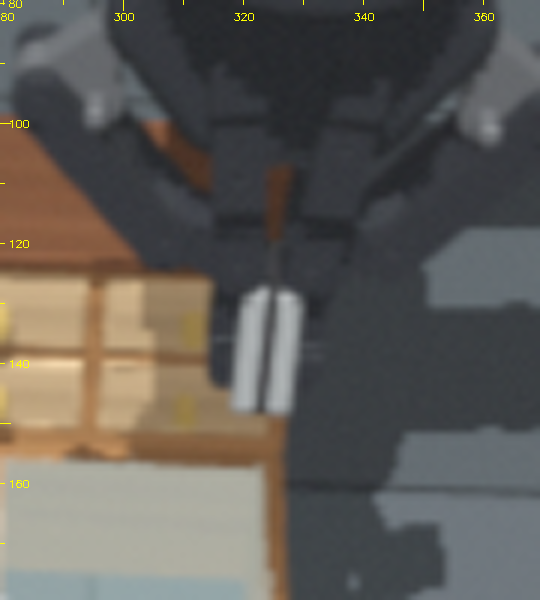

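View pics/t7.png

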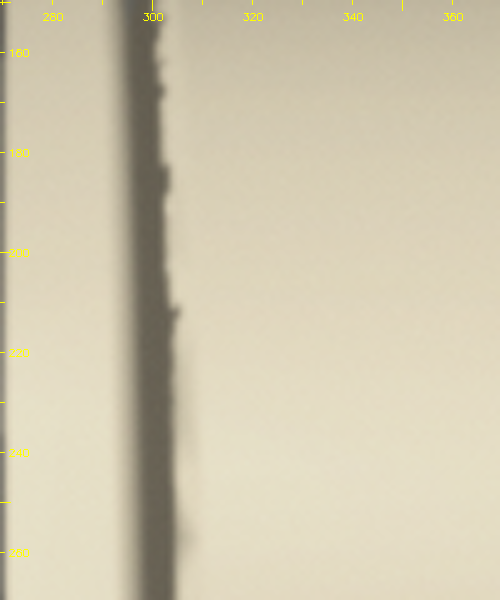

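```bash
python3 - <<'E'
from go import *
from scipy.optimize import least_squares
S=cam("side"); st=state(); W=cam("wrist"); crop(S,"s8.png",290,110,350,170,9); crop(W,"w8.png",230,200,340,300,7)
print(proj(S,st["tool_pos"]),proj(W,st["tool_pos"]))
E
```

```text
t2.72 cab x-77.5 y-63.4 z153.1 yawrel 359.72 rp [ 1.7974e+02 -1.0000e-02] F [-0.7 -0.4  0.4] gap 0.0 [  1.  -3. 100.  -0.  83.   3.]
[[317.99473424 161.7552795 ]] [[275.59715015 238.38875087]]
```

View pics/s8.png

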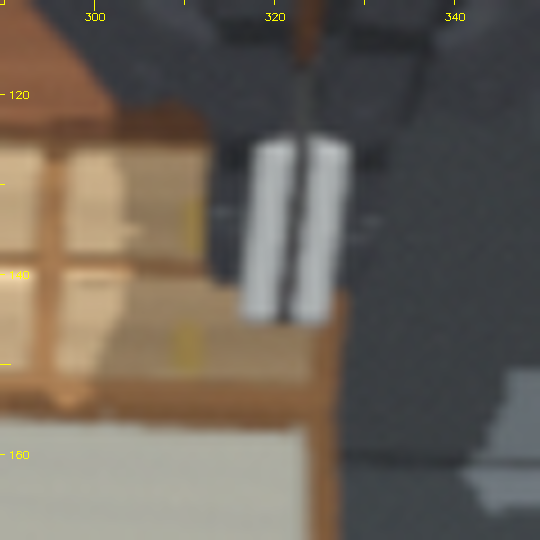

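View pics/w8.png

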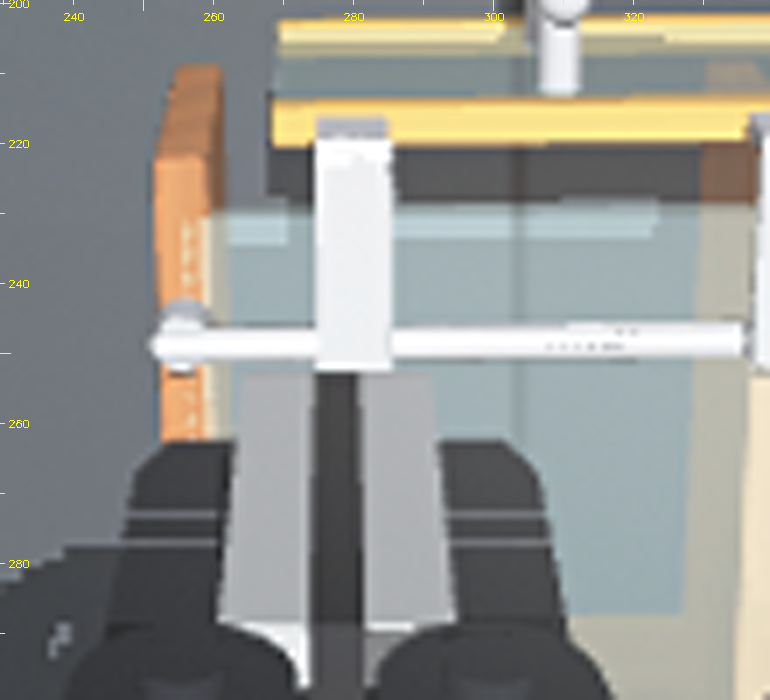

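```bash
python3 - <<'E'
from go import *
from scipy.optimize import least_squares
S=cam("side"); st=state(); W=cam("wrist"); 
f=lambda P: np.r_[(proj(S,P)-[[321,145.3]]).ravel(),(proj(W,P)-[[277.5,252.5]]).ravel()]
o=least_squares(f,st["tool_pos"]); print(o.x,f(o.x),w2cab(*o.x[:2]),st["tool_pos"])
print(S["origin"],W["origin"],W["attitude"])
crop(S,"s9.png",290,110,350,170,5)
state()
E
```

```text
t2.82 cab x-77.5 y-63.7 z152.5 yawrel 359.73 rp [ 1.7978e+02 -1.0000e-02] F [-0.1 -0.1 -0.3] gap 0.1 [  1.  -3. 100.  -0.  83.   3.]
[521.20712566  73.29903223 193.99419461] [-1.05089736 -0.20281896 -0.36890437 -0.05215931] (np.float64(-86.6769720324508), np.float64(-62.81977072615811)) [520.10287064  64.16044858 152.46793214]
[575.19187913 595.95667594 641.24526845] [522.50751466 137.80087775 335.22469112] [163.03008627  -0.25843583  -1.47785446]
t2.87 cab x-77.6 y-64.0 z152.0 yawrel 359.73 rp [ 1.7982e+02 -1.0000e-02] F [0.5 0.2 0.7] gap -0.2 [  1.  -3. 101.  -0.  83.   3.]
```

View pics/s9.png

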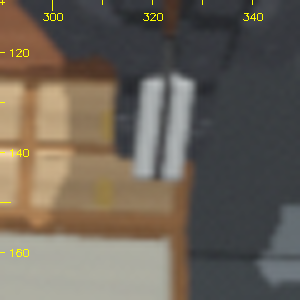

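```bash
python3 - <<'E'
from go import *
S=cam("side");W=cam("wrist");st=state()
def w(x,y,z): return [*cab2w(x,y),z]
P=[w(45,90,124),w(45,-90,124),w(-30,90,62),w(-30,-90,62),w(-76.5,-31,46)]
print(proj(S,P).round(1).tolist()); print(proj(W,P).round(1).tolist())
for z in (152,165,180,194):
  p=w(-88,-63.7,z); print(z,proj(S,p),proj(W,p))
cv2.imwrite("pics/w9.png",W["pixels"][:,:,::-1])
E
python3 go.py -80 -63 80 0
```

```text
t2.97 cab x-77.7 y-64.6 z151.2 yawrel 359.75 rp [179.9  -0. ] F [-0.3  1.   0.8] gap 0.1 [  1.  -3. 101.  -0.  83.   3.]
[[228.1, 122.1], [331.5, 126.8], [225.1, 177.7], [328.9, 182.7], [293.7, 207.2]]
[[459.9, 360.6], [246.1, 361.9], [436.3, 248.6], [249.5, 249.6], [310.3, 198.4]]
152 [[318.17122417 167.04060692]] [[276.43649186 223.22719747]]
165 [[318.89049868 160.64889036]] [[276.41990494 230.49274797]]
180 [[319.7457865  153.04851351]] [[276.39768028 240.22778838]]
194 [[320.56970632 145.72688339]] [[276.3731695  250.96421791]]
t2.97 cab x-77.7 y-64.6 z151.2 yawrel 359.75 rp [179.9  -0. ] F [-0.3  1.   0.8] gap 0.1 [  1.  -3. 101.  -0.  83.   3.]
shift m [0.0023 0.0014 0.0712] rotvec [ 0.0018 -0.     -0.0044] n rows 1.708501902841998
```

View pics/w9.png

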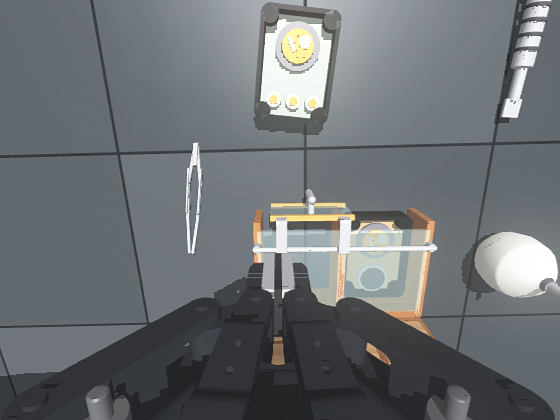

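Request:
{"name": "jog_arm", "arguments": {"targets": [[0.001,0.001,0.02,0,0,-0.003,1],[0.002,0.001,0.045,0,0,-0.004,1],[0.002,0.001,0.065,0,0,-0.004,1],[0.002,0.001,0.07,0,0,-0.004,1],[0.002,0.001,0.07,0,0,-0.004,1]]}}

```text
time: 3.38
tool_pos: [518.1, 66.5, 78.4]
tcp_rot: [-179.8, 0.0, 88.8]
ft_force: [0.1, 0.1, 0.9]
finger_gap: 0.1
```

```bash
python3 - <<'E'
from go import *
S=cam("side");W=cam("wrist");st=state()
p=[*cab2w(-90,-64),st["tool_pos"][2]]; print(proj(S,p),proj(W,p))
crop(S,"s10.png",270,110,370,230,5)
cv2.imwrite("pics/w10.png",W["pixels"][:,:,::-1])
E
```

```text
t3.48 cab x-79.9 y-63.5 z81.3 yawrel 360.00 rp [179.94  -0.  ] F [ 1.3 -0.1  0.5] gap -0.1 [  2.   0. 104.   0.  75.   3.]
[[314.76804665 199.8685765 ]] [[276.36971984 223.92509352]]
```

View pics/s10.png

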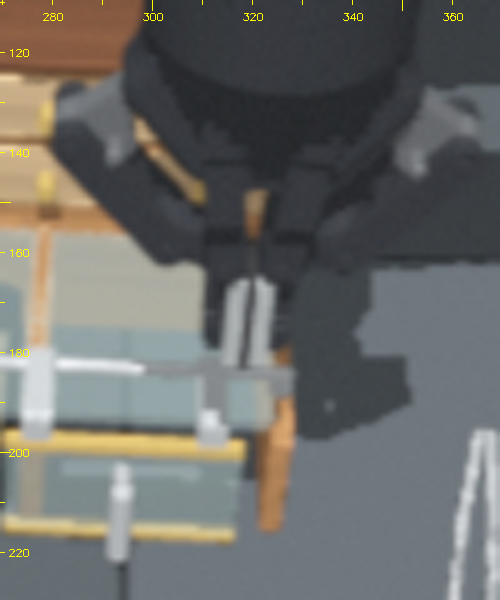

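View pics/w10.png

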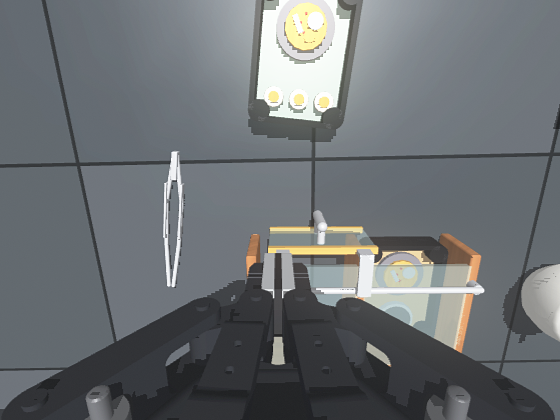

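Request:
{"name": "jog_arm", "arguments": {"targets": [[0,0,0.02,0,0,0,1],[0,0,0.04,0,0,0,1],[0,0,0.054,0,0,0,1],[0,0,0.058,0,0,0,1],[0,0,0.058,0,0,0,1]]}}

```text
time: 3.9
tool_pos: [519.8, 66.6, 22.4]
tcp_rot: [-180.0, 0.0, 88.8]
ft_force: [-0.0, 0.3, 0.8]
finger_gap: -0.0
```

```bash
python3 - <<'E'
from go import *
S=cam("side");W=cam("wrist");st=state()
p=[[*cab2w(-90,-64),z] for z in (22,40,60)]; print(proj(S,p),proj(W,p))
crop(S,"s11.png",270,130,370,250,5)
cv2.imwrite("pics/w11.png",W["pixels"][:,:,::-1])
E
```

```text
t4.00 cab x-80.0 y-62.8 z23.9 yawrel 0.00 rp [ 1.7987e+02 -1.0000e-02] F [0.4 0.5 1.2] gap -0.4 [  2.   4. 107.   0.  69.   3.]
[[312.10905177 223.35444185]
 [312.88513915 216.49956455]
 [313.77912672 208.60332084]] [[274.52983109 222.79717133]
 [274.28398811 232.9887476 ]
 [273.94810783 246.9128779 ]]
```

View pics/s11.png

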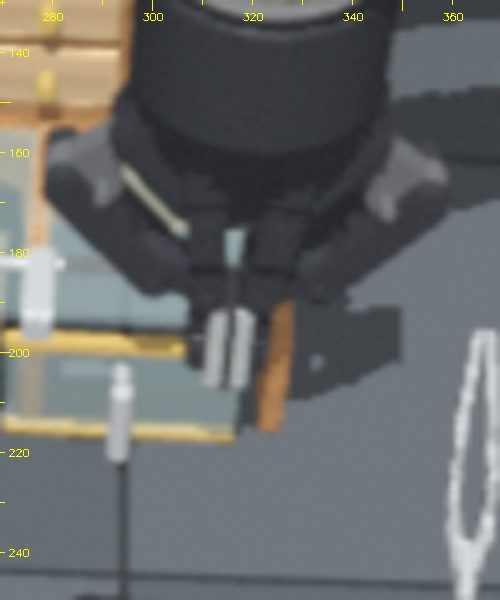

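View pics/w11.png

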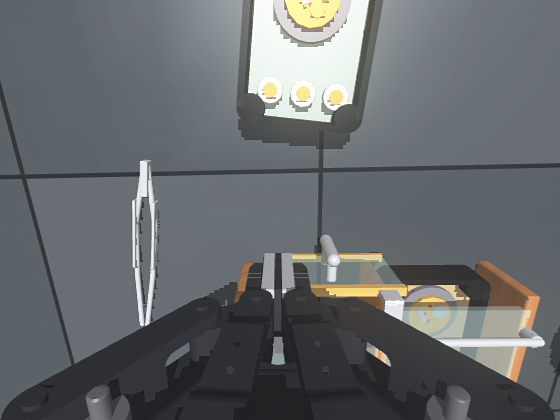

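Request:
{"name": "jog_arm", "arguments": {"targets": [[0,0.007,0,0,0,0,1],[0,0.014,0,0,0,0,1],[0,0.021,0,0,0,0,1],[0,0.028,0,0,0,0,1],[0,0.035,0,0,0,0,1]]}}

```text
time: 4.42
tool_pos: [555.9, 65.8, 22.5]
tcp_rot: [180.0, -0.0, 88.8]
ft_force: [0.3, -0.8, -0.1]
finger_gap: -0.3
```

```bash
python3 - <<'E'
from go import *
S=cam("side");W=cam("wrist");st=state()
crop(S,"s12.png",240,150,340,250,5)
cv2.imwrite("pics/w12.png",W["pixels"][:,:,::-1])
E
```

```text
t4.52 cab x-79.9 y-27.8 z22.3 yawrel 359.99 rp [179.95  -0.  ] F [-0.4 -0.8  0.5] gap 0.4 [  1.  10. 101.  -0.  69.   3.]
```

View pics/s12.png

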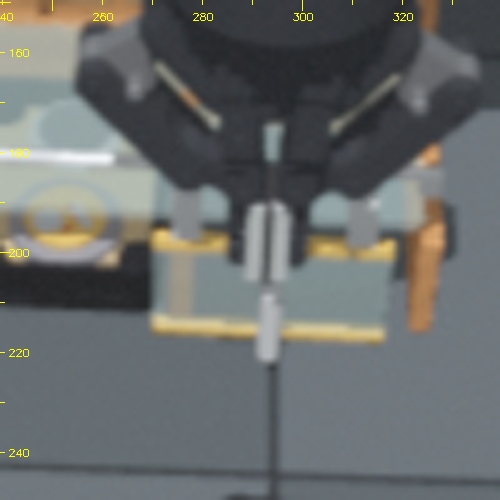

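View pics/w12.png

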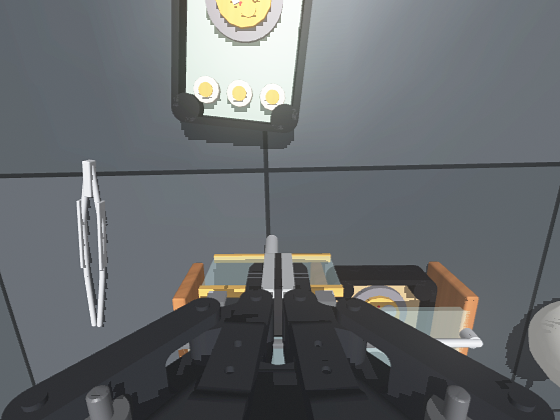

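Request:
{"name": "jog_arm", "arguments": {"targets": [[0,-0.012,0,0,0,0,1],[0,-0.024,0,0,0,0,1],[0,-0.036,0,0,0,0,1],[0,-0.036,0,0,0,0,1],[0,-0.036,0.003,0,0,0,1]]}}

```text
time: 4.93
tool_pos: [519.0, 66.7, 19.5]
tcp_rot: [179.9, -0.0, 88.8]
ft_force: [0.5, 0.2, 0.9]
finger_gap: -0.3
```

Request:
{"name": "jog_arm", "arguments": {"targets": [[0,0,0.007,0,0,0,1],[0,0,0.014,0,0,0,1],[0,0,0.021,0,0,0,1],[0,0,0.025,0,0,0,1],[0,0,0.025,0,0,0,1]]}}

```text
time: 5.35
tool_pos: [517.5, 66.5, -7.8]
tcp_rot: [-179.8, 0.0, 88.8]
ft_force: [-0.8, 0.2, 0.2]
finger_gap: -0.0
```

```bash
python3 - <<'E'
from go import *
S=cam("side");W=cam("wrist");st=state()
p=[[*cab2w(-90,-64),z] for z in (22,40,60)]; print(proj(S,p),proj(W,p))
crop(S,"s13.png",270,150,370,250,5)
crop(W,"w13.png",200,200,350,320,5)
E
```

```text
t5.45 cab x-79.9 y-65.4 z-6.4 yawrel 0.00 rp [-179.95    0.  ] F [ 0.1  0.3 -1.1] gap 0.2 [  2.   7. 108.  -0.  65.   3.]
[[312.10905177 223.35444185]
 [312.88513915 216.49956455]
 [313.77912672 208.60332084]] [[278.74851308 241.06803508]
 [278.82250466 255.38298162]
 [278.92784059 275.76203221]]
```

View pics/s13.png

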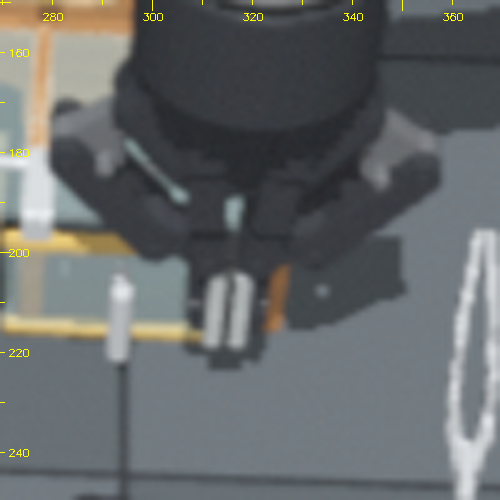

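View pics/w13.png

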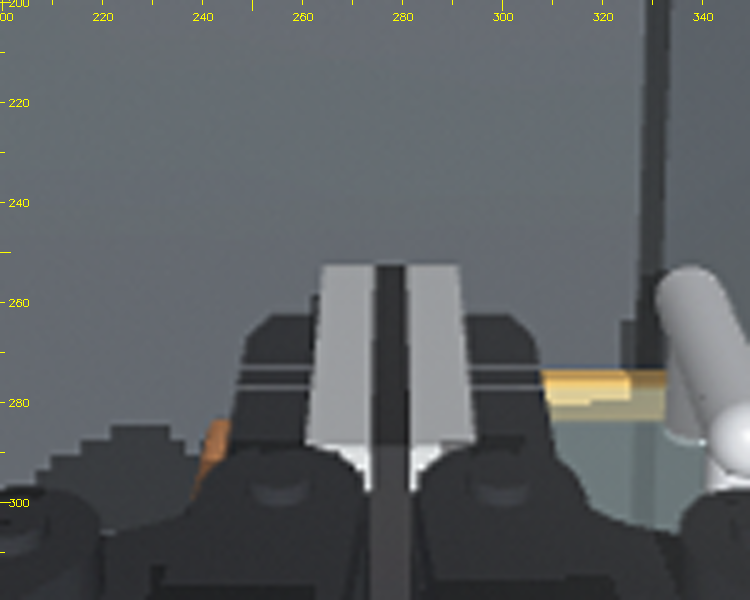

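Request:
{"name": "jog_arm", "arguments": {"targets": [[0,0,0.007,0,0,0,1],[0,0,0.014,0,0,0,1],[0,0,0.02,0,0,0,1],[0,0,0.02,0,0,0,1]]}}

```text
time: 5.78
tool_pos: [517.3, 66.5, -27.7]
tcp_rot: [-179.9, 0.0, 88.8]
ft_force: [-1.0, -0.5, 0.1]
finger_gap: -0.2
```

```bash
python3 - <<'E'
from go import *
S=cam("side");W=cam("wrist");st=state()
p=[[*cab2w(-90,-65),z] for z in (5,10,15,20)]; print(proj(S,p),proj(W,p))
crop(S,"s14.png",270,170,370,250,6)
E
```

```text
t5.88 cab x-79.9 y-65.8 z-26.5 yawrel 360.00 rp [-179.93    0.  ] F [-0.2  0.3 -0.3] gap -0.4 [  2.   9. 108.   0.  63.   3.]
[[311.97486263 229.64898219]
 [312.18386594 227.82648891]
 [312.39480499 225.98711615]
 [312.60770679 224.13062831]] [[277.50117343 243.32267844]
 [277.48135176 247.12827194]
 [277.46029149 251.17166601]
 [277.43787279 255.47586871]]
```

View pics/s14.png

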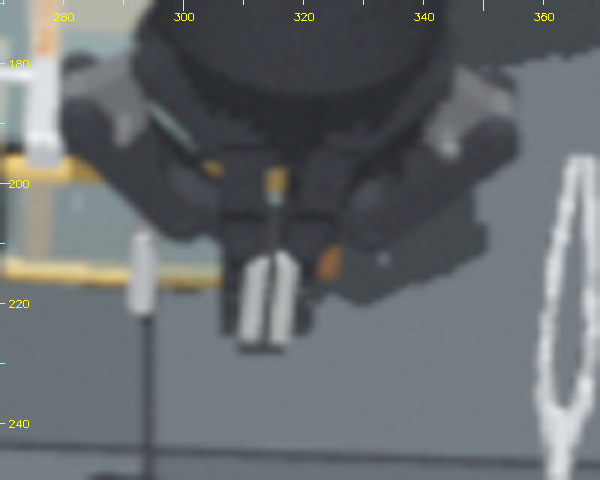

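Request:
{"name": "jog_arm", "arguments": {"targets": [[0,0.007,0,0,0,0,1],[0,0.014,0,0,0,0,1],[0,0.021,0,0,0,0,1],[0,0.028,0,0,0,0,1],[0,0.035,0,0,0,0,1]]}}

```text
time: 6.3
tool_pos: [554.8, 65.9, -25.6]
tcp_rot: [180.0, -0.0, 88.8]
ft_force: [-1.3, -0.1, 1.4]
finger_gap: -0.1
```

Request:
{"name": "jog_arm", "arguments": {"targets": [[0,0.009,0,0,0,0,1],[0,0.018,0,0,0,0,1],[0,0.027,0,0,0,0,1],[0,0.036,0,0,0,0,1],[0,0.045,0,0,0,0,1]]}}

```text
time: 6.72
tool_pos: [599.7, 65.0, -25.9]
tcp_rot: [-180.0, -0.0, 88.8]
ft_force: [-1.6, 1.2, 1.6]
finger_gap: -0.2
```

```bash
python3 - <<'E'
from go import *
S=cam("side");W=cam("wrist");st=state()
for q in (70,75,80,88):
  y=-43+q; print(q,proj(S,[[*cab2w(-76.5,y),8],[*cab2w(-62.5,y+41),4],[*cab2w(-62.5,y-41),4]]).round(1).tolist())
crop(S,"s15.png",210,160,330,260,6)
E
```

```text
t6.82 cab x-79.9 y16.8 z-25.6 yawrel 359.99 rp [179.91  -0.  ] F [-0.2  0.1  0.7] gap -0.1 [ 1. 20. 95. -0. 65.  3.]
70 [[259.7, 220.0], [237.4, 214.4], [283.3, 216.6]]
75 [[256.9, 219.9], [234.6, 214.2], [280.5, 216.5]]
80 [[254.0, 219.7], [231.8, 214.1], [277.7, 216.3]]
88 [[249.5, 219.5], [227.3, 213.9], [273.2, 216.1]]
```

View pics/s15.png

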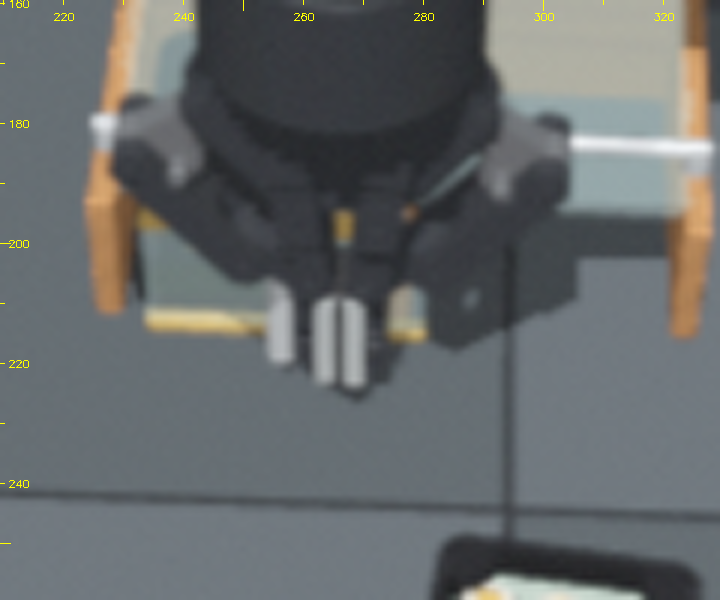

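Request:
{"name": "jog_arm", "arguments": {"targets": [[0,0.004,0,0,0,0,1],[0,0.008,0,0,0,0,1],[0,0.011,0,0,0,0,1],[0,0.013,0,0,0,0,1],[0,0.013,0,0,0,0,1]]}}

```text
time: 7.23
tool_pos: [611.7, 64.6, -26.1]
tcp_rot: [-180.0, 0.0, 88.8]
ft_force: [-0.4, -0.2, 0.8]
finger_gap: 0.2
```

```bash
python3 - <<'E'
from go import *
S=cam("side");W=cam("wrist");st=state()
crop(S,"s16.png",210,160,330,260,6)
E
```

```text
t7.33 cab x-79.9 y27.9 z-25.9 yawrel 0.00 rp [179.99   0.  ] F [0.1 0.3 0.9] gap -0.3 [ 1. 21. 93. -0. 66.  2.]
```

View pics/s16.png

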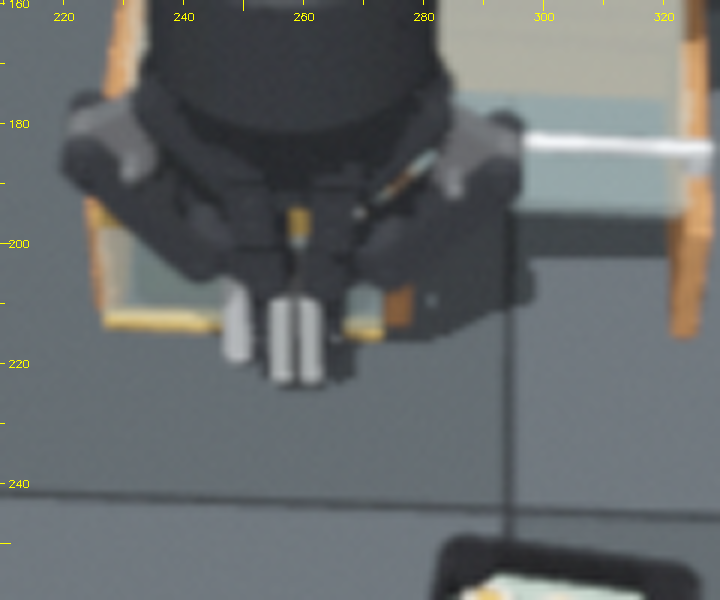

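Request:
{"name": "jog_arm", "arguments": {"targets": [[0,0.001,0,0,0,0,1],[0,0.0025,0,0,0,0,1],[0,0.0025,0,0,0,0,1]]}}

```text
time: 7.58
tool_pos: [612.0, 64.6, -26.1]
tcp_rot: [-179.7, 0.0, 88.8]
ft_force: [-11.4, 0.2, 7.3]
finger_gap: -0.2
```

Request:
{"name": "jog_arm", "arguments": {"targets": [[0,-0.015,0,0,0,0,1],[0,-0.02,-0.03,0,0,0,0.8],[0,-0.02,-0.065,0,0,0,0.65],[0.02,-0.02,-0.085,0,0,0,0.65],[0.05,-0.025,-0.085,0,0,0,0.65]]}}

```text
time: 8.0
tool_pos: [595.6, 113.8, 66.3]
tcp_rot: [179.4, -0.0, 88.6]
ft_force: [1.1, 0.6, 0.6]
finger_gap: 29.8
```

```bash
python3 go.py -278 -40 60 -5.45
```

```text
t8.00 cab x-128.8 y10.7 z66.3 yawrel 359.81 rp [ 1.7935e+02 -3.0000e-02] F [1.1 0.6 0.6] gap 29.8 [ 6. 13. 93. -0. 74.  7.]
shift m [ 0.149  -0.0513  0.0058] rotvec [ 0.0113 -0.0011  0.0919] n rows 3.782587990588312
```

Request:
{"name": "jog_arm", "arguments": {"targets": [[0.036,-0.012,0,0,0,0.03,0.65],[0.075,-0.025,0,0,0,0.06,0.65],[0.112,-0.037,0,0,0,0.092,0.65],[0.149,-0.048,0,0,0,0.092,0.65],[0.149,-0.048,0,0,0,0.092,0.65]]}}

```text
time: 8.42
tool_pos: [543.3, 271.7, 59.7]
tcp_rot: [180.0, -0.2, 83.8]
ft_force: [-0.2, -0.3, -0.2]
finger_gap: 30.1
```

```bash
python3 - <<'E'
from go import *
S=cam("side");T=cam("top");W=cam("wrist")
st=state()
crop(T,"t17.png",180,180,350,260,4); crop(S,"s17.png",200,170,350,320,4)
cv2.imwrite("pics/w17.png",W["pixels"][:,:,::-1])
E
python3 go.py -278 -40 -20 -5.45
```

```text
t8.57 cab x-279.2 y-42.6 z59.3 yawrel 354.83 rp [1.7996e+02 1.0000e-02] F [ 0.2 -0.9  0.2] gap 29.6 [21. 14. 92. -0. 74. 28.]
t8.57 cab x-279.2 y-42.6 z59.3 yawrel 354.83 rp [1.7996e+02 1.0000e-02] F [ 0.2 -0.9  0.2] gap 29.6 [21. 14. 92. -0. 74. 28.]
shift m [-0.001   0.0027  0.0793] rotvec [0.0007 0.0001 0.0048] n rows 1.9023838225312264
```

View pics/s17.png

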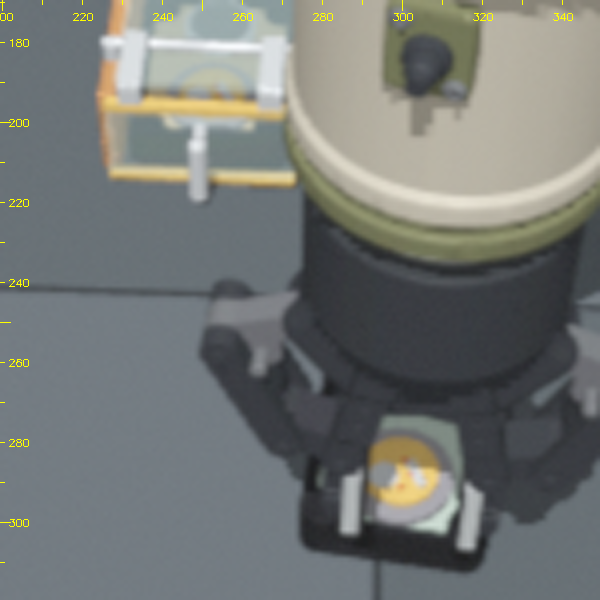

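View pics/w17.png

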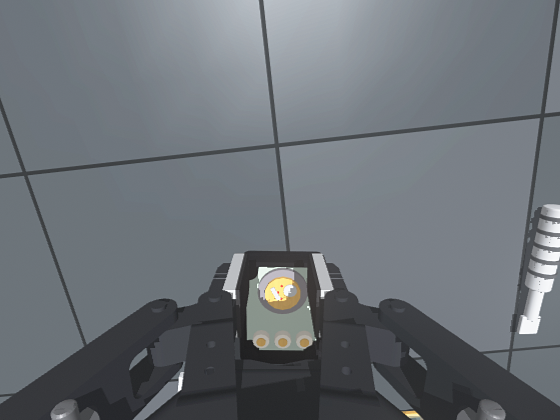

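Request:
{"name": "jog_arm", "arguments": {"targets": [[0,0.001,0.025,0,0,0.005,0.65],[0,0.002,0.05,0,0,0.005,0.65],[0,0.0027,0.07,0,0,0.005,0.65],[0,0.0027,0.085,0,0,0.005,0.65],[0,0.0027,0.087,0,0,0.005,0.65]]}}

```text
time: 8.98
tool_pos: [546.0, 261.9, -31.7]
tcp_rot: [-179.7, 0.2, 83.1]
ft_force: [0.0, -0.7, -0.8]
finger_gap: 29.9
```

```bash
python3 - <<'E'
from go import *
S=cam("side");W=cam("wrist")
st=state()
x,y=w2cab(*st["tool_pos"][:2])
print([(z,proj(S,[*cab2w(-290,-25),z]).round(1).tolist(),proj(S,[*cab2w(-288,-55),z]).round(1).tolist()) for z in (5,10,15,20)])
crop(S,"s18.png",250,240,370,340,6)
cv2.imwrite("pics/w18.png",W["pixels"][:,:,::-1])
E
python3 go.py -278 -40 -20 -5.45
```

```text
t9.08 cab x-277.1 y-40.1 z-28.6 yawrel 354.35 rp [-1.7991e+02  6.0000e-02] F [-0.5 -0.6  1.3] gap 29.6 [21. 21. 94. -0. 65. 28.]
[(5, [[284.4, 334.4]], [[304.9, 334.3]]), (10, [[284.5, 332.9]], [[305.1, 332.7]]), (15, [[284.6, 331.2]], [[305.3, 331.1]]), (20, [[284.7, 329.6]], [[305.6, 329.4]])]
t9.08 cab x-277.1 y-40.1 z-28.6 yawrel 354.35 rp [-1.7991e+02  6.0000e-02] F [-0.5 -0.6  1.3] gap 29.6 [21. 21. 94. -0. 65. 28.]
shift m [ 0.0009  0.     -0.0086] rotvec [-0.0015  0.001  -0.0036] n rows 0.2063452027252059
```

View pics/s18.png

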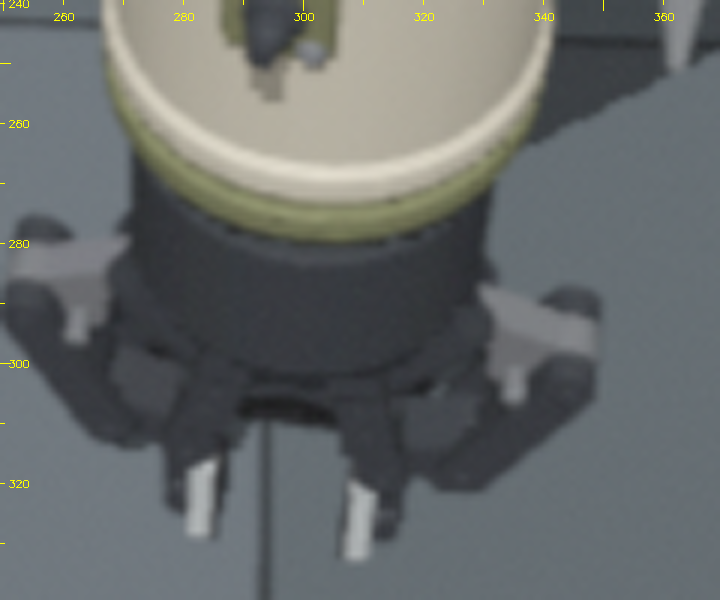

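View pics/w18.png

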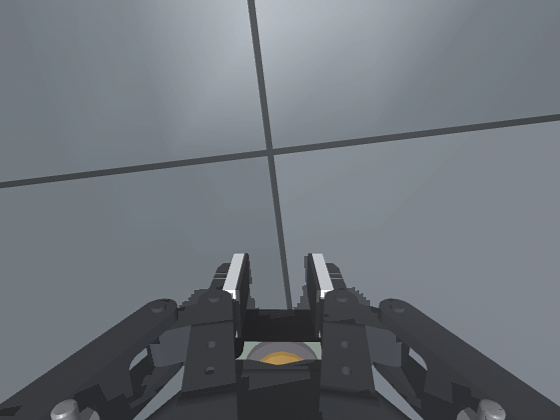

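Request:
{"name": "jog_arm", "arguments": {"targets": [[-0.004,0,0.003,0,0,0,0.65],[-0.008,0,0.005,0,0,0,0.65],[-0.012,0,0.005,0,0,0,0.65],[-0.016,0,0.005,0,0,0,0.65],[-0.02,0,0.005,0,0,0,0.65]]}}

```text
time: 9.5
tool_pos: [546.1, 244.5, -32.2]
tcp_rot: [180.0, -0.0, 83.2]
ft_force: [0.6, 0.3, 0.4]
finger_gap: 30.1
```

```bash
python3 - <<'E'
from go import *
S=cam("side");W=cam("wrist")
st=state()
crop(S,"s19.png",250,240,370,340,6)
crop(W,"w19.png",180,220,380,370,4)
E
python3 go.py -170 -43 -35 0
```

```text
t9.60 cab x-258.1 y-41.7 z-32.5 yawrel 354.41 rp [179.98  -0.  ] F [ 0.6 -0.5  0.8] gap 30.0 [19. 19. 96. -0. 64. 26.]
t9.60 cab x-258.1 y-41.7 z-32.5 yawrel 354.41 rp [179.98  -0.  ] F [ 0.6 -0.5  0.8] gap 30.0 [19. 19. 96. -0. 64. 26.]
shift m [-0.0878  0.0073  0.0025] rotvec [ 0.0004 -0.     -0.0975] n rows 2.1146759723967694
```

View pics/s19.png

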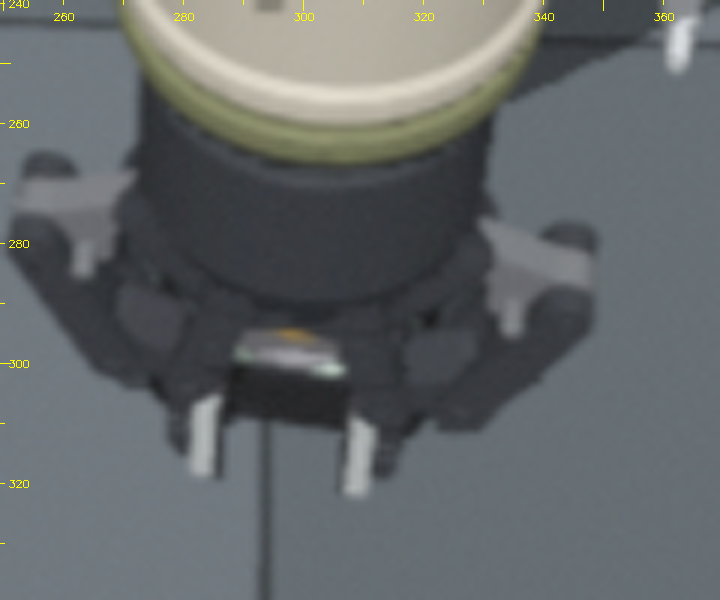

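View pics/w19.png

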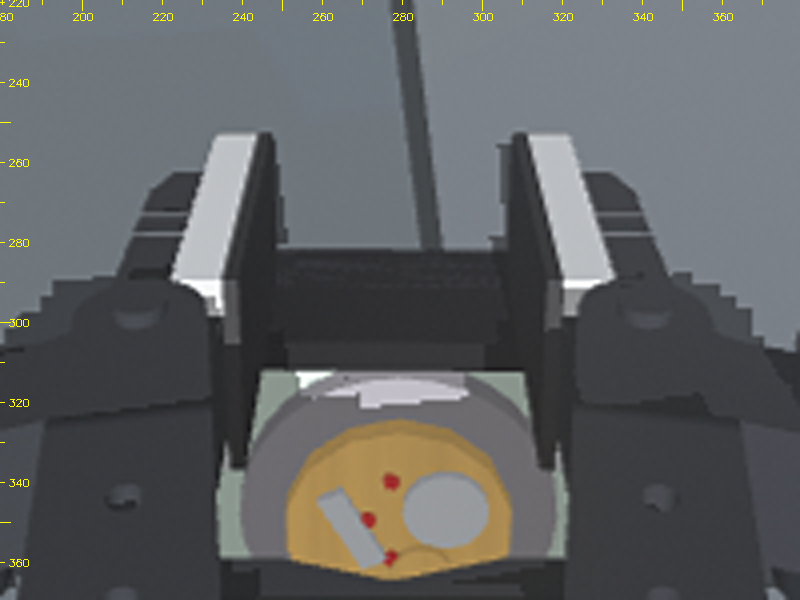

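Request:
{"name": "jog_arm", "arguments": {"targets": [[-0.007,0.0003,0,0,0,-0.008,0.65],[-0.016,0.0007,0,0,0,-0.018,0.65],[-0.025,0.0013,0,0,0,-0.028,0.65],[-0.034,0.0019,0,0,0,-0.038,0.65],[-0.044,0.0026,0,0,0,-0.049,0.65]]}}

```text
time: 10.02
tool_pos: [543.4, 200.4, -32.5]
tcp_rot: [180.0, -0.0, 86.1]
ft_force: [0.0, 4.3, 2.0]
finger_gap: 30.0
```

```bash
python3 - <<'E'
from go import *
S=cam("side");W=cam("wrist")
st=state()
crop(S,"s20.png",230,180,370,320,5)
crop(W,"w20.png",180,220,380,370,4)
E
python3 go.py -170 -43 -35 0
```

```text
t10.12 cab x-212.6 y-43.7 z-33.0 yawrel 357.22 rp [-1.7998e+02  6.0000e-02] F [0.8 0.7 0.2] gap 30.0 [15. 17. 99. -0. 64. 19.]
t10.12 cab x-212.6 y-43.7 z-33.0 yawrel 357.22 rp [-1.7998e+02  6.0000e-02] F [0.8 0.7 0.2] gap 30.0 [15. 17. 99. -0. 64. 19.]
shift m [-0.0426  0.0028  0.002 ] rotvec [-0.0004  0.0011 -0.0486] n rows 1.0238542243976536
```

View pics/s20.png

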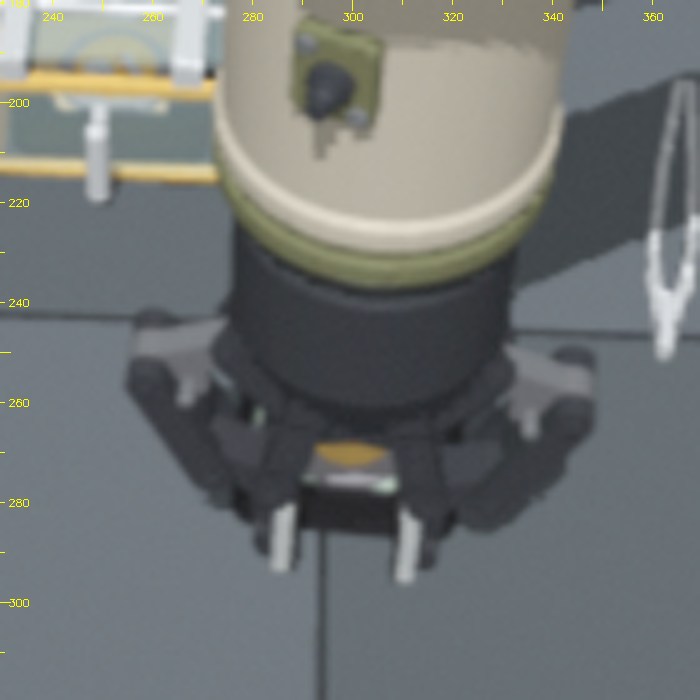

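View pics/w20.png

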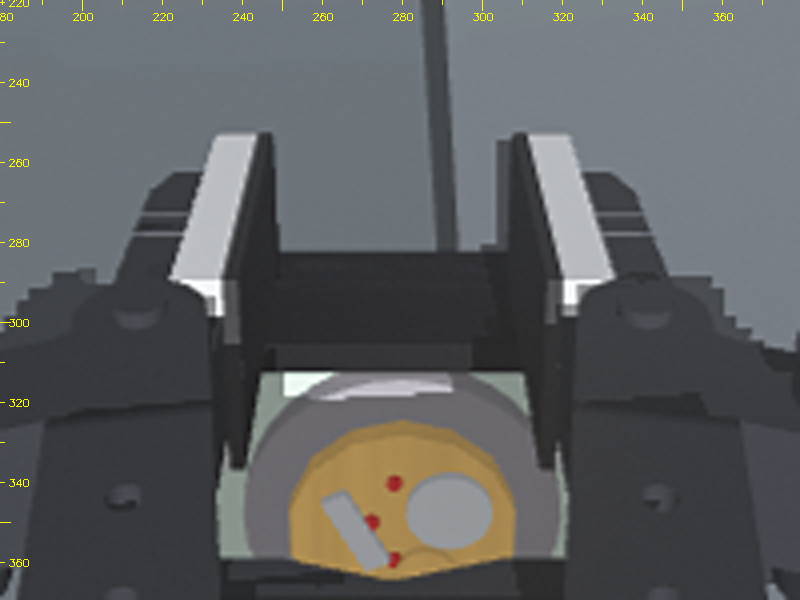

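Request:
{"name": "jog_arm", "arguments": {"targets": [[-0.008,0.0004,0,0,0,-0.009,0.65],[-0.017,0.0009,0,0,0,-0.019,0.65],[-0.026,0.0015,0,0,0,-0.029,0.65],[-0.035,0.0022,0,0,0,-0.039,0.65],[-0.043,0.0028,0,0,0,-0.0485,0.65]]}}

```text
time: 10.53
tool_pos: [542.8, 157.3, -33.0]
tcp_rot: [-180.0, -0.0, 88.9]
ft_force: [0.1, 2.4, 0.6]
finger_gap: 30.1
```

Request:
{"name": "jog_arm", "arguments": {"targets": [[0.01,0,0,0,0,0,0.65],[0.03,0,0,0,0,0,0.65],[0.06,0,-0.02,0,0,0,0.65],[0.095,0,-0.05,0,0,0,0.65],[0.13,0,-0.08,0,0,0,0.65]]}}

```text
time: 10.95
tool_pos: [544.1, 281.8, 40.9]
tcp_rot: [-179.8, 0.1, 88.8]
ft_force: [1.2, 0.6, -0.4]
finger_gap: 30.0
```

```bash
python3 - <<'E'
from go import *
S=cam("side");W=cam("wrist");T=cam("top")
st=state()
crop(S,"s21.png",230,170,350,290,5)
crop(T,"t21.png",250,170,370,260,6)
cv2.imwrite("pics/w21.png",W["pixels"][:,:,::-1])
E
```

```text
t11.10 cab x-298.6 y-41.0 z44.6 yawrel 0.22 rp [ 1.7968e+02 -1.5000e-01] F [-0.4 -0.4  0.2] gap 30.0 [23. 16. 91.  0. 72. 24.]
```

View pics/s21.png

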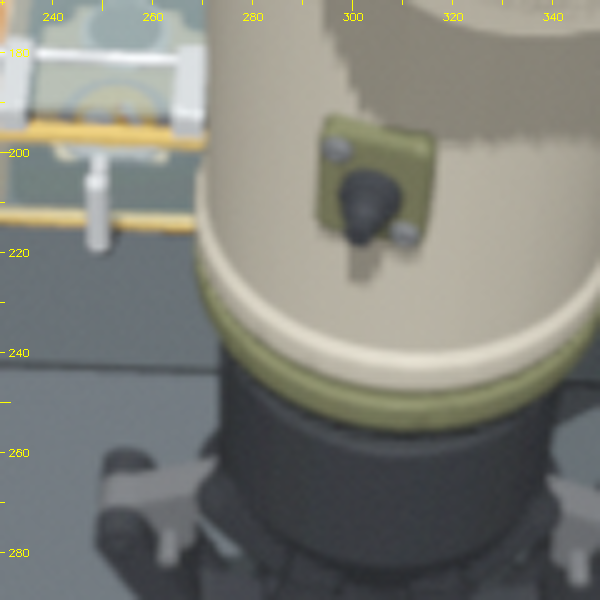

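View pics/t21.png

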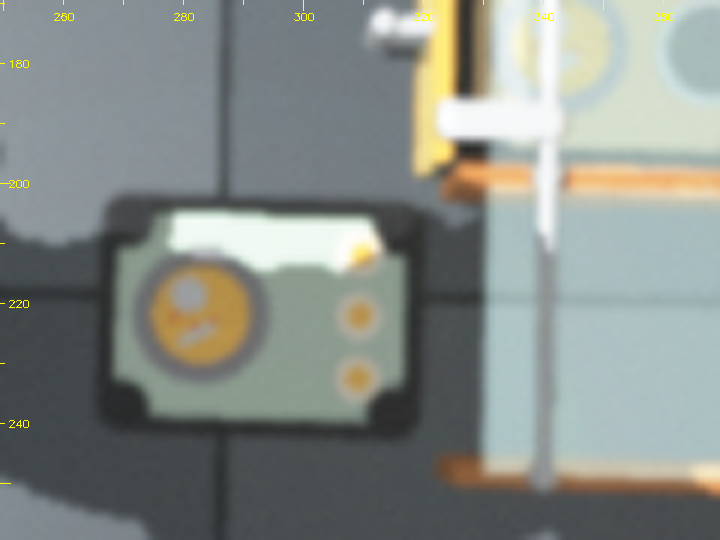

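View pics/w21.png

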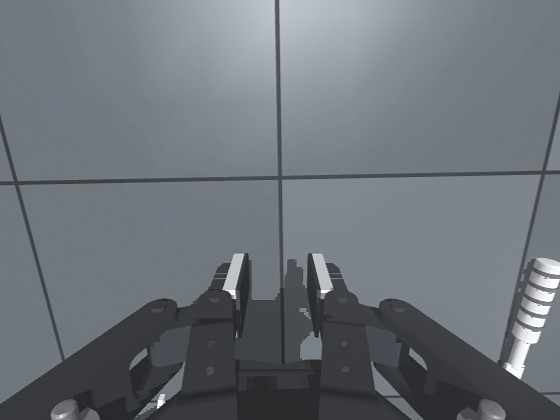

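```bash
python3 - <<'E'
from go import *
from scipy.optimize import least_squares
T=cam("top")
pts=[((-49,36,22),(267,202)),((-49,-36,22),(265.6,240.6)),((49,36,22),(319.8,204)),((49,-36,22),(318.8,242.5))]
def f(p):
    c,s=np.cos(p[2]),np.sin(p[2]); return np.r_[[proj(T,[*cab2w(p[0]+c*a[0]-s*a[1],p[1]+s*a[0]+c*a[1]),a[2]])[0]-b for a,b in pts]].ravel()
o=least_squares(f,[-109,-43,0],x_scale=[1,1,.01]); print(o.x,np.degrees(o.x[2]),f(o.x).reshape(-1,2).round(1).tolist())
im=T["pixels"][170:260,250:370,::-1].copy(); k=6; im=cv2.resize(im,None,fx=k,fy=k,interpolation=cv2.INTER_CUBIC)
def line(P,col):
    q=proj(T,[[*cab2w(a[0],a[1]),a[2]] for a in P]); q=((q-[250,170]+.5)*k).astype(int)
    cv2.polylines(im,[q.reshape(-1,1,2)],False,col,1)
for y in (-90,-82,-4,4,82): line([(-55,y,48),(45,y,48)],(255,0,255))
line([(-46,-90,48),(-46,90,48)],(255,255,0))
line([(-158,-7,22),(-60,-7,22),(-60,-79,22),(-158,-79,22),(-158,-7,22)],(0,0,255))
cv2.imwrite("pics/t22.png",im)
E
```

```text
[-1.10234220e+02 -4.13398037e+01 -1.52552808e-03] -0.08740632043513122 [[-0.5, -0.6], [-0.6, 0.6], [0.6, -0.7], [0.5, 0.6]]
```

View pics/t22.png

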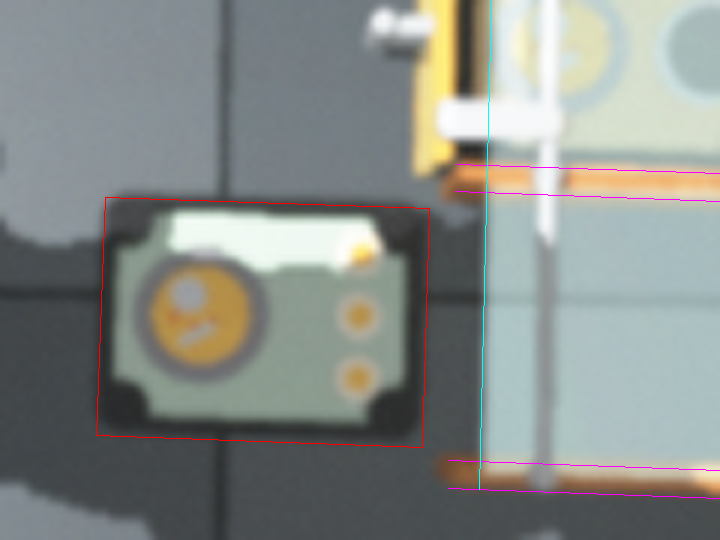

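```bash
python3 go.py -190 -42.5 -34 0
```

```text
t11.15 cab x-296.4 y-42.5 z42.3 yawrel 0.16 rp [ 1.7989e+02 -3.0000e-02] F [-0.2  0.1 -1.4] gap 29.5 [23. 16. 91. -0. 72. 24.]
shift m [-0.1065 -0.0005  0.0762] rotvec [ 0.002  -0.0005  0.0028] n rows 3.13973018123833
```

Request:
{"name": "jog_arm", "arguments": {"targets": [[-0.03,0,0.03,0,0,0,0.65],[-0.06,0,0.06,0,0,0.002,0.65],[-0.09,0,0.077,0,0,0.002,0.65],[-0.105,0,0.077,0,0,0.002,0.65],[-0.105,0,0.077,0,0,0.002,0.65]]}}

```text
time: 11.57
tool_pos: [541.5, 172.0, -37.9]
tcp_rot: [-179.8, 0.1, 88.5]
ft_force: [0.1, 0.2, -0.1]
finger_gap: 29.9
```

```bash
python3 go.py -150 -43 -34 0
```

```text
t11.57 cab x-185.8 y-44.6 z-37.9 yawrel 359.72 rp [-1.7979e+02  1.1000e-01] F [ 0.1  0.2 -0.1] gap 29.9 [ 12.  16. 101.  -0.  63.  14.]
shift m [-0.0358  0.0017 -0.0038] rotvec [-0.0036  0.0019 -0.0048] n rows 0.864641968901249
```

Request:
{"name": "jog_arm", "arguments": {"targets": [[0,0.001,-0.002,0,0,-0.003,0.65],[-0.003,0.001,-0.002,0,0,-0.003,0.65],[-0.008,0.001,-0.002,0,0,-0.003,0.65],[-0.013,0.001,-0.002,0,0,-0.003,0.65],[-0.018,0.001,-0.002,0,0,-0.003,0.65]]}}

```text
time: 11.98
tool_pos: [543.7, 158.1, -33.8]
tcp_rot: [-180.0, 0.0, 88.9]
ft_force: [-0.2, 0.7, -0.1]
finger_gap: 29.8
```

```bash
python3 - <<'E'
from go import *
S=cam("side");W=cam("wrist")
crop(S,"s23.png",230,180,370,280,5)
crop(W,"w23.png",180,220,380,370,4)
E
python3 go.py -150 -43 -34 0
```

```text
t12.08 cab x-171.4 y-42.0 z-33.8 yawrel 0.08 rp [-1.7999e+02  2.0000e-02] F [ 0.5 -0.2  0.7] gap 30.0 [ 11.  15. 101.  -0.  63.  12.]
shift m [-0.0214 -0.001   0.0002] rotvec [-0.0002  0.0003  0.0014] n rows 0.5135991272320894
```

View pics/w23.png

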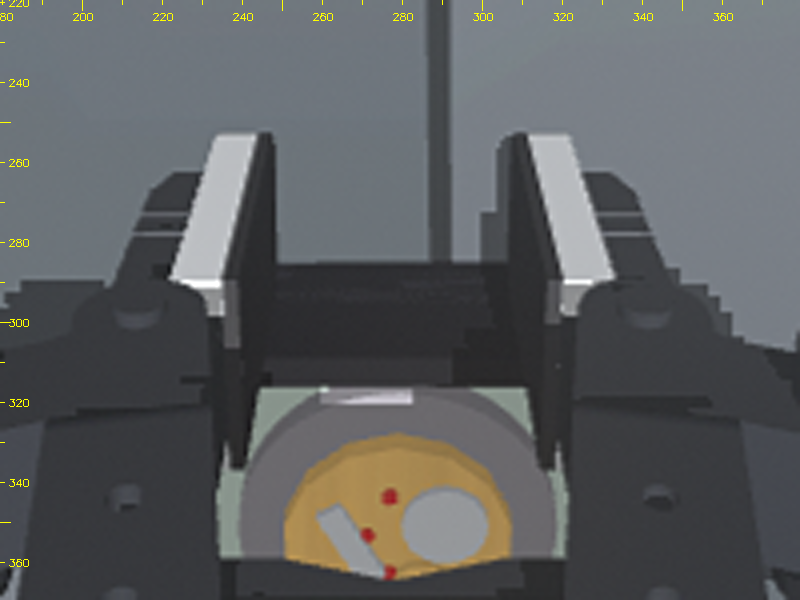

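View pics/s23.png

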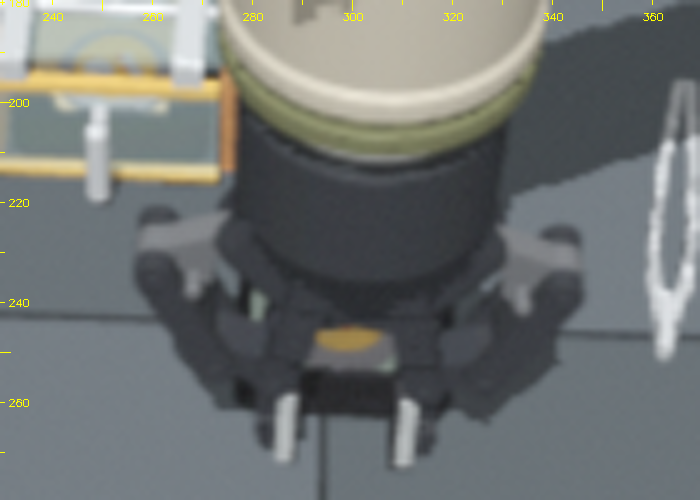

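Request:
{"name": "jog_arm", "arguments": {"targets": [[-0.006,-0.0003,0,0,0,0,0.65],[-0.012,-0.0006,0,0,0,0.001,0.65],[-0.018,-0.001,0,0,0,0.001,0.65],[-0.024,-0.001,0,0,0,0.001,0.65],[-0.03,-0.001,0,0,0,0.001,0.65]]}}

```text
time: 12.5
tool_pos: [542.3, 127.5, -33.6]
tcp_rot: [180.0, -0.0, 88.8]
ft_force: [-0.2, 1.3, 0.8]
finger_gap: 30.0
```

```bash
python3 - <<'E'
from go import *
W=cam("wrist");state()
crop(W,"w24.png",180,220,380,370,4)
E
```

```text
t12.55 cab x-140.3 y-42.8 z-33.6 yawrel 0.01 rp [1.8e+02 3.0e-02] F [ 1.1 -0.4  0.5] gap 29.8 [  8.  14. 103.  -0.  63.   9.]
```

View pics/w24.png

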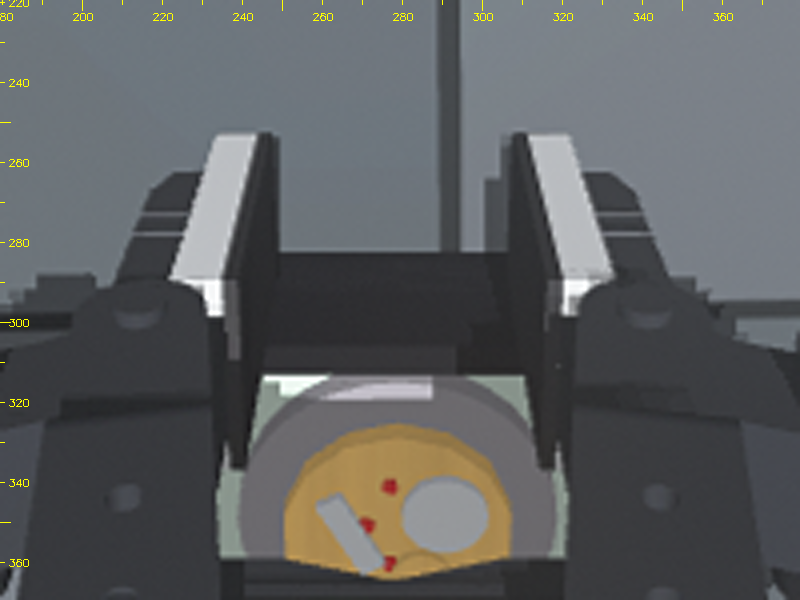

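Request:
{"name": "jog_arm", "arguments": {"targets": [[-0.007,0,0,0,0,0,0.65],[-0.014,0,0,0,0,0,0.65],[-0.021,0,0,0,0,0,0.65],[-0.028,0,0,0,0,0,0.65],[-0.035,0,0,0,0,0,0.65]]}}

```text
time: 12.97
tool_pos: [541.6, 92.4, -33.6]
tcp_rot: [180.0, -0.0, 88.8]
ft_force: [-0.3, 1.8, 1.0]
finger_gap: 29.9
```

Request:
{"name": "jog_arm", "arguments": {"targets": [[-0.007,0,0,0,0,0,0.65],[-0.014,0,0,0,0,0,0.65],[-0.021,0,0,0,0,0,0.65],[-0.027,0,0,0,0,0,0.65],[-0.032,0,0,0,0,0,0.65]]}}

```text
time: 13.38
tool_pos: [541.0, 60.4, -33.6]
tcp_rot: [180.0, -0.0, 88.8]
ft_force: [-0.4, 2.1, 0.9]
finger_gap: 29.9
```

```bash
python3 - <<'E'
from go import *
W=cam("wrist");S=cam("side");state()
crop(W,"w25.png",180,220,380,370,4)
crop(S,"s25.png",220,130,360,240,5)
E
```

```text
t13.48 cab x-73.8 y-42.8 z-33.7 yawrel 359.99 rp [-1.7999e+02  4.0000e-02] F [-0.9 -0.2  0.3] gap 30.4 [  1.  12. 105.  -0.  63.   2.]
```

View pics/w25.png

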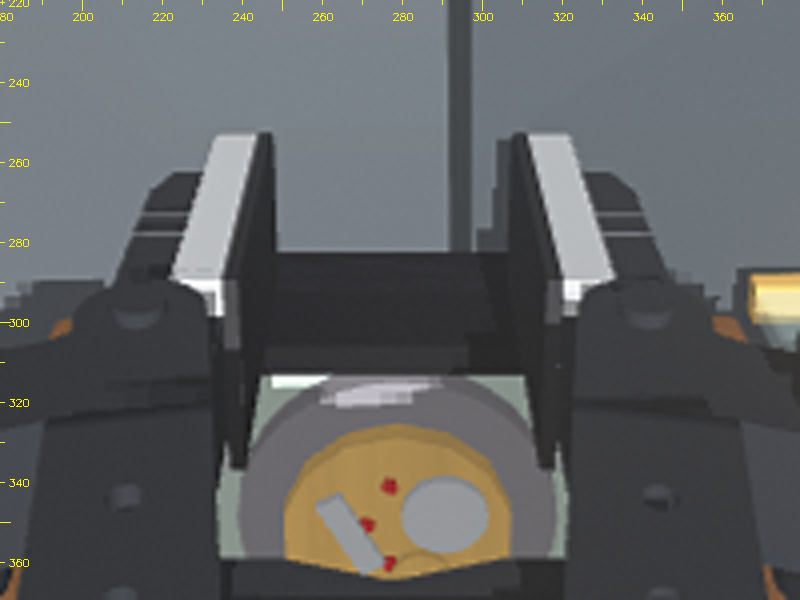

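View pics/s25.png

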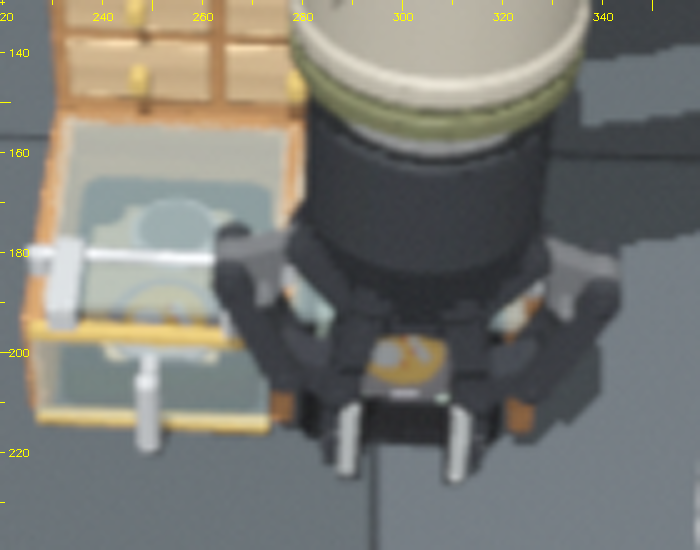

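Request:
{"name": "jog_arm", "arguments": {"targets": [[-0.003,0,0,0,0,0,0.65],[-0.006,0,0,0,0,0,0.65],[-0.008,0,0,0,0,0,0.65],[-0.01,0,0,0,0,0,0.65],[-0.01,0,0,0,0,0,0.65]]}}

```text
time: 13.9
tool_pos: [540.6, 50.8, -33.8]
tcp_rot: [-180.0, 0.0, 88.8]
ft_force: [0.9, 0.4, -0.1]
finger_gap: 29.7
```

Request:
{"name": "jog_arm", "arguments": {"targets": [[-0.001,0,0,0,0,0,0.65],[-0.002,0,0,0,0,0,0.65],[-0.002,0,0,0,0,0,0.65]]}}

```text
time: 14.15
tool_pos: [540.6, 49.0, -33.8]
tcp_rot: [-180.0, 0.0, 88.8]
ft_force: [0.3, 0.5, -1.0]
finger_gap: 29.7
```

Request:
{"name": "jog_arm", "arguments": {"targets": [[-0.001,0,0,0,0,0,0.65],[-0.002,0,0,0,0,0,0.65],[-0.002,0,0,0,0,0,0.65]]}}

```text
time: 14.4
tool_pos: [540.5, 47.1, -33.8]
tcp_rot: [-180.0, -0.0, 88.8]
ft_force: [0.2, 1.2, -1.1]
finger_gap: 30.2
```

```bash
python3 - <<'E'
from go import *
W=cam("wrist");S=cam("side");state()
crop(S,"s26.png",250,170,350,240,7)
E
```

```text
t14.50 cab x-60.9 y-42.9 z-33.7 yawrel 0.03 rp [-179.99   -0.  ] F [-0.7  1.2 -0.2] gap 30.0 [ -0.  12. 105.   0.  63.   1.]
```

View pics/s26.png

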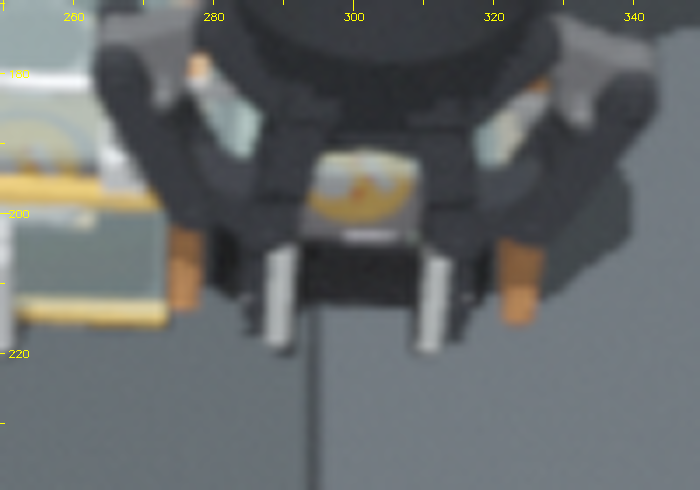

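Request:
{"name": "jog_arm", "arguments": {"targets": [[-0.001,0,0,0,0,0,0.65],[-0.002,0,0,0,0,0,0.65],[-0.002,0,0,0,0,0,0.65]]}}

```text
time: 14.75
tool_pos: [540.3, 47.1, -33.7]
tcp_rot: [-180.0, -0.2, 88.8]
ft_force: [-0.6, 11.2, 0.5]
finger_gap: 30.2
```

Request:
{"name": "jog_arm", "arguments": {"targets": [[-0.001,0,0,0,0,0,0.65],[-0.001,0,0,0,0,0,0.65]]}}

```text
time: 14.92
tool_pos: [540.2, 47.1, -33.7]
tcp_rot: [-180.0, -0.2, 88.8]
ft_force: [-0.9, 16.3, 1.0]
finger_gap: 29.7
```

Request:
{"name": "jog_arm", "arguments": {"targets": [[0.01,0,0,0,0,0,0.65],[0.03,0,0,0,0,0,0.65],[0.06,0,-0.02,0,0,0,0.65],[0.09,0,-0.05,0,0,0,0.8],[0.12,0,-0.09,0,0,0,1]]}}

```text
time: 15.33
tool_pos: [541.2, 159.6, 48.3]
tcp_rot: [-179.8, 0.1, 88.8]
ft_force: [1.4, 0.4, -0.3]
finger_gap: 6.4
```

```bash
python3 - <<'E'
from go import *
T=cam("top");S=cam("side");W=cam("wrist");state()
crop(S,"s27.png",220,150,340,240,6); crop(T,"t27.png",300,130,410,260,5)
cv2.imwrite("pics/w27.png",W["pixels"][:,:,::-1])
E
python3 go.py -125 82 40 0
```

```text
t15.48 cab x-174.8 y-39.6 z53.3 yawrel 0.19 rp [ 1.7955e+02 -7.0000e-02] F [ 0.2 -0.  -1.2] gap 0.2 [11.  9. 99. -0. 72. 12.]
t15.48 cab x-174.8 y-39.6 z53.3 yawrel 0.19 rp [ 1.7955e+02 -7.0000e-02] F [ 0.2 -0.  -1.2] gap 0.2 [11.  9. 99. -0. 72. 12.]
shift m [-0.0503  0.1213  0.0142] rotvec [ 0.0078 -0.0013  0.0033] n rows 3.1672334071702437
```

View pics/s27.png

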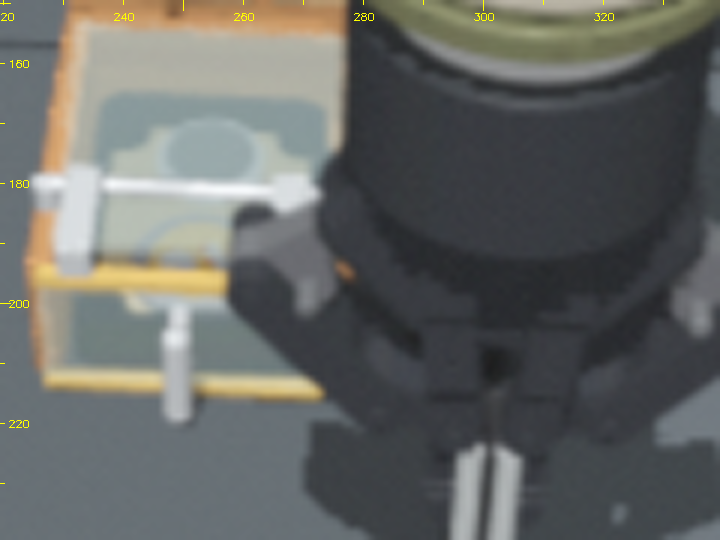

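View pics/t27.png

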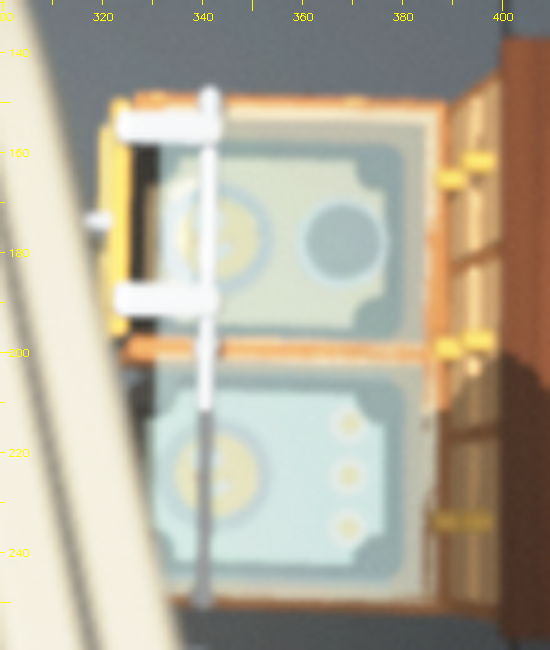

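View pics/w27.png

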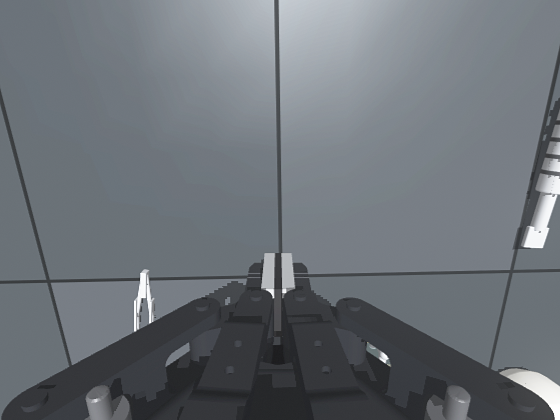

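Request:
{"name": "jog_arm", "arguments": {"targets": [[0,0.035,0,0,0,0,1],[0,0.075,0,0,0,0,1],[-0.02,0.11,0.01,0,0,0,1],[-0.05,0.121,0.03,0,0,0,1],[-0.05,0.121,0.05,0,0,0,1]]}}

```text
time: 15.9
tool_pos: [666.4, 100.0, -1.6]
tcp_rot: [179.8, 0.2, 88.6]
ft_force: [-1.1, -0.6, -0.6]
finger_gap: -0.3
```

```bash
python3 go.py -80 80 -27 0
```

```text
t15.90 cab x-116.4 y81.8 z-1.6 yawrel 359.83 rp [1.7983e+02 1.6000e-01] F [-1.1 -0.6 -0.6] gap -0.3 [ 4. 27. 82. -0. 70.  6.]
shift m [-0.0364 -0.0017  0.0255] rotvec [ 0.003   0.0027 -0.003 ] n rows 1.065740550090635
```

Request:
{"name": "jog_arm", "arguments": {"targets": [[0,0,0.01,0,0,0,1],[0,0,0.02,0,0,0,1],[0,0,0.023,0,0,0,1],[0,0,0.023,0,0,0,1]]}}

```text
time: 16.23
tool_pos: [661.6, 106.7, -25.1]
tcp_rot: [-179.9, 0.0, 88.9]
ft_force: [-0.1, 0.3, -0.5]
finger_gap: -0.1
```

```bash
python3 go.py -80 80 -27 0
```

```text
t16.23 cab x-123.1 y76.8 z-25.1 yawrel 0.08 rp [-1.7988e+02  1.0000e-02] F [-0.1  0.3 -0.5] gap -0.1 [ 5. 29. 83.  0. 68.  6.]
shift m [-0.0431  0.0032  0.0019] rotvec [-0.0021  0.0002  0.0014] n rows 1.0365083970785474
```

Request:
{"name": "jog_arm", "arguments": {"targets": [[-0.01,0.002,0,0,0,0,1],[-0.022,0.002,0,0,0,0,1],[-0.033,0.002,0,0,0,0,1],[-0.042,0.002,0,0,0,0,1],[-0.042,0.002,0,0,0,0,1]]}}

```text
time: 16.65
tool_pos: [664.6, 61.4, -23.1]
tcp_rot: [179.9, 0.0, 88.7]
ft_force: [0.3, -0.3, 0.8]
finger_gap: 0.1
```

```bash
python3 - <<'E'
from go import *
S=cam("side");state()
crop(S,"s28.png",200,160,320,240,6)
E
python3 go.py -80 -10 -27 0
```

```text
t16.70 cab x-78.9 y80.6 z-23.3 yawrel 359.91 rp [1.7996e+02 1.0000e-02] F [ 0.5 -0.5  0.2] gap -0.1 [ 1. 28. 84. -0. 68.  2.]
t16.70 cab x-78.9 y80.6 z-23.3 yawrel 359.91 rp [1.7996e+02 1.0000e-02] F [ 0.5 -0.5  0.2] gap -0.1 [ 1. 28. 84. -0. 68.  2.]
shift m [ 0.001  -0.0906  0.0036] rotvec [ 0.0008  0.0001 -0.0015] n rows 2.174062360003603
```

View pics/s28.png

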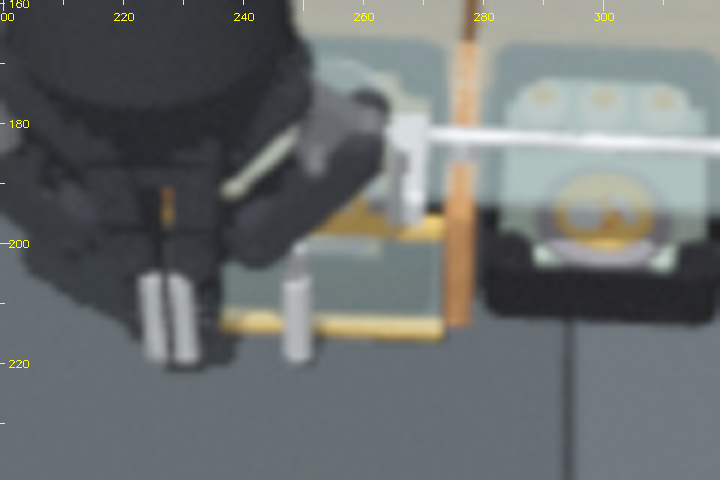

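Request:
{"name": "jog_arm", "arguments": {"targets": [[0.001,-0.009,0.001,0,0,0,1],[0.001,-0.018,0.002,0,0,0,1],[0.001,-0.027,0.002,0,0,0,1],[0.001,-0.036,0.002,0,0,0,1],[0.001,-0.045,0.002,0,0,0,1]]}}

```text
time: 17.12
tool_pos: [619.1, 66.1, -25.6]
tcp_rot: [179.9, -0.0, 88.8]
ft_force: [1.0, -0.9, -0.4]
finger_gap: -0.5
```

Request:
{"name": "jog_arm", "arguments": {"targets": [[0,-0.009,0,0,0,0,1],[0,-0.018,0,0,0,0,1],[0,-0.027,0,0,0,0,1],[0,-0.036,0,0,0,0,1],[0,-0.045,0,0,0,0,1]]}}

```text
time: 17.53
tool_pos: [574.2, 67.1, -25.5]
tcp_rot: [179.9, -0.0, 88.8]
ft_force: [1.0, -0.9, -1.1]
finger_gap: -0.1
```

```bash
python3 - <<'E'
from go import *
S=cam("side");state()
crop(S,"s29.png",220,160,340,240,6)
E
```

```text
t17.58 cab x-81.7 y-11.5 z-26.1 yawrel 0.04 rp [-179.94   -0.  ] F [ 1.5  0.7 -1.3] gap 0.1 [  2.  16. 100.   0.  64.   3.]
```

View pics/s29.png

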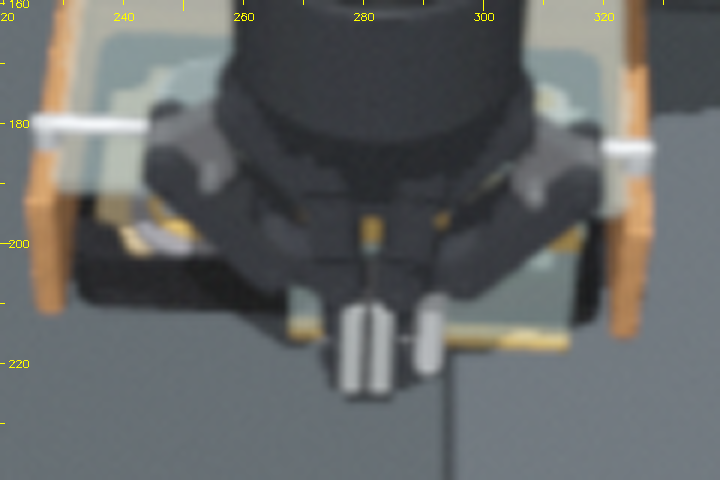

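Door follows the finger (bar at u≈291, pane right end u≈314). About 16 mm to go.

Request:
{"name": "jog_arm", "arguments": {"targets": [[0,-0.004,0,0,0,0,1],[0,-0.008,0,0,0,0,1],[0,-0.011,0,0,0,0,1],[0,-0.014,0,0,0,0,1],[0,-0.015,0,0,0,0,1]]}}

```text
time: 18.0
tool_pos: [559.3, 67.4, -25.7]
tcp_rot: [180.0, -0.0, 88.8]
ft_force: [3.7, 0.6, 0.6]
finger_gap: -0.1
```

Request:
{"name": "jog_arm", "arguments": {"targets": [[0,-0.001,0,0,0,0,1],[0,-0.002,0,0,0,0,1],[0,-0.002,0,0,0,0,1]]}}

```text
time: 18.25
tool_pos: [559.3, 67.4, -25.4]
tcp_rot: [179.8, -0.0, 88.8]
ft_force: [9.6, 0.8, -5.8]
finger_gap: 0.0
```

```bash
python3 go.py
```

```text
t18.25 cab x-81.6 y-24.7 z-25.4 yawrel 0.02 rp [ 1.7975e+02 -2.0000e-02] F [ 9.6  0.8 -5.8] gap 0.0 [  2.  14. 102.   0.  64.   3.]
```

Request:
{"name": "jog_arm", "arguments": {"targets": [[0,0.012,0,0,0,0,1],[0.02,0.02,0,0,0,0,1],[0.055,0.025,-0.03,0,0,0,1],[0.09,0.04,-0.06,0,0,0,1],[0.125,0.06,-0.09,0,0,0,1]]}}

```text
time: 18.67
tool_pos: [610.6, 178.2, 52.2]
tcp_rot: [-179.8, 0.0, 88.8]
ft_force: [1.0, -0.3, 0.1]
finger_gap: 0.4
```

Request:
{"name": "jog_arm", "arguments": {"targets": [[0.01,0.03,-0.03,0,0,0,1],[0.02,0.06,-0.06,0,0,0,1],[0.02,0.09,-0.09,0,0,0,1],[0.02,0.1,-0.12,0,0,0,1],[0.02,0.1,-0.12,0,0,0,1]]}}

```text
time: 19.08
tool_pos: [717.8, 195.6, 180.8]
tcp_rot: [179.3, -0.1, 88.8]
ft_force: [1.7, -0.1, 0.7]
finger_gap: 0.0
```

```bash
python3 - <<'E'
from go import *
S=cam("side");T=cam("top");state()
for q in (0,3,6):
  y=-43+q; print(q,proj(S,[[*cab2w(-76.5,y),8],[*cab2w(-62.5,y+41),4],[*cab2w(-62.5,y-41),4]]).round(1).tolist())
crop(S,"s30.png",220,160,340,240,6); crop(T,"t30.png",300,130,410,260,5)
cv2.imwrite("pics/s31.png",S["pixels"][:,:,::-1])
E
```

```text
t19.18 cab x-212.7 y127.2 z174.2 yawrel 0.02 rp [ 1.798e+02 -4.000e-02] F [ 0.6 -0.4 -0.8] gap -0.1 [11. 30. 60. -0. 90. 13.]
0 [[299.6, 222.0], [276.6, 216.3], [322.6, 218.5]]
3 [[297.9, 221.9], [274.9, 216.2], [321.0, 218.5]]
6 [[296.1, 221.8], [273.2, 216.1], [319.3, 218.4]]
```

View pics/s30.png

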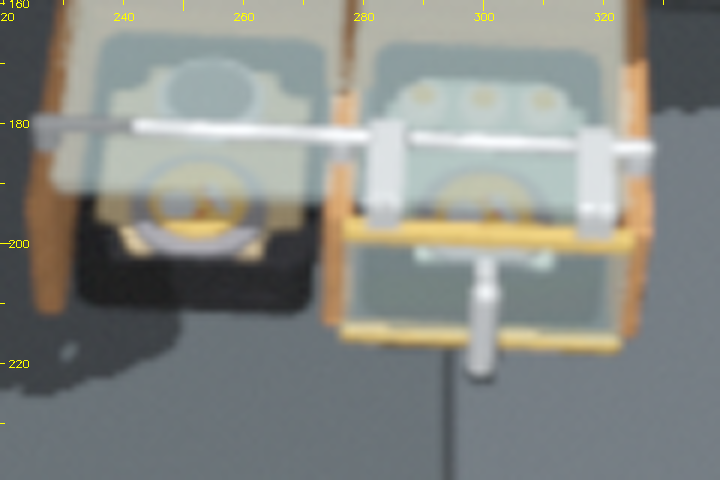

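View pics/t30.png

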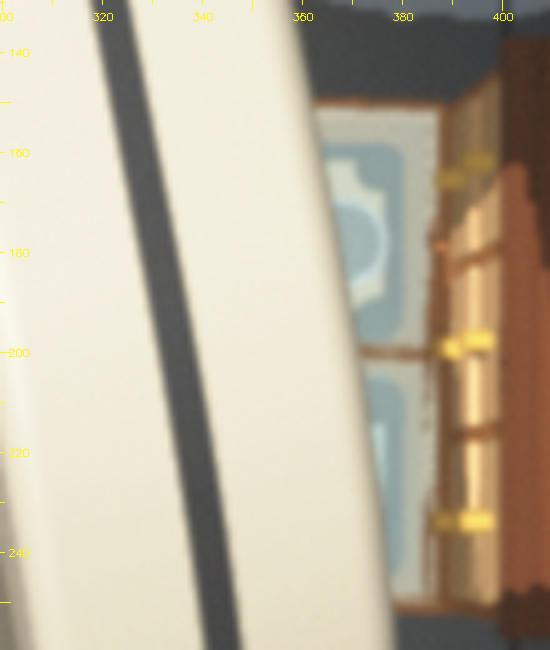

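View pics/s31.png

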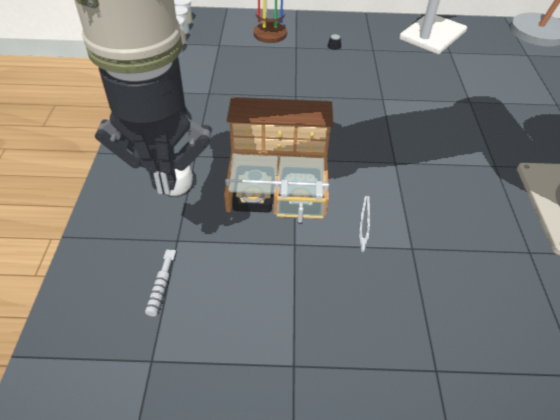

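```bash
python3 -c "
from bench import r
print(r.hand_in()); print(r.sense()['time'])"
```

```text
the job is handed in; nothing more can be done
None
the job is handed in; nothing more can be done
```

The tray is home in the formerly empty bay with the door shut over it, and the job is handed in at about 19 s of the 72 s allowed.

- **Door opened:** I pushed the chrome bar sideways with the shut fingers until the door met its end stop at about 11 N. The side picture put it at about 88 mm.
- **Tray:** I pushed it over the slate with two part-open fingers, squaring it on the way. I checked it before the mouth, about 1.5 mm off centre and 0.1° off square. It went in without catching and stopped on the back board at about 16 N. In the top picture its front edge lined up with the stored tray's.
- **Door shut:** I pushed the bar back until it stopped at about 10 N. In the last side picture the pane ends and bar fit a door value of 0 to about 1 mm.
- **Other things:** The tweezers, case opener and stored tray show no visible movement, and the arm ended clear of everything. The arm partly hid the blower in that last picture. The fingers stayed well away from it on the whole route.

**Disagreement found:** the pictures showed the fingertips about 40 mm above the reported TCP height. My first try at the bar therefore passed over it without contact. I then took all heights from the pictures and worked at reported heights below zero.

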